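# Tag out the smoke extractor and pull its filter cassette

### The arm

A 6-joint arm with a two-finger parallel gripper is mounted at the origin on the work surface. World frame = base frame: x ahead of the robot, y to its left, z up, the work surface at z = 0. Lengths are in m, angles in degrees, forces in N, time in s.
With the tool pointing down it reaches from about 0.3 to 0.75 m from the base axis. Payload 8.5 kg.
Tool frame: the origin (TCP) lies midway between the tips of the shut fingers; the grasp point (between the pads) lies 19 mm behind it; y points along the fingers, x is the direction in which the jaws open and shut, and the axes are right-handed (so a half turn about y gives the same grasp; the last joint's range is limited). The gripper opens to 85 mm and grips with 20 to 120 N. Pads are 22 mm wide; open, the fingers measure 114 mm over their backs; the gripper's body (76 mm by 85 mm) begins 54 mm behind the grasp point. The pads swing forward as they close: fully open they stand 13 mm farther back than shut.
Start: joints at [-77.252, 21.807, 74.336, -0, 83.858, -12.336], TCP at [0.233, -0.498, 0.231] pointing down, gripper open.
Joint ranges: [-178.18, 178.18], [-50.72, 133.34], [12.68, 142.11], [-81.47, 261.47], [9.98, 163.14], [-165.26, 165.26]. Speed limits (degrees/s): [136.94, 136.94, 180, 180, 180, 180].

### API

Orientations are given as a 3x3 rotation matrix whose columns are the frame's x, y, z axes.
In Python, from rig import env gives the robot as it stands.
- The arm moves only by the tool carry_out, never from a script. Its argument "plan" is a list of rows, each a list of 3 entries, a list of its own where there are three numbers: the shift along the tool's x, y, z in m, then the turn, a rotation vector about the tool's x, y, z in degrees, then the finger opening in m, from 0 to 0.0854. In form: [[[dx, dy, dz], [ax, ay, az], jaw], ...]. A call has 1 to 8 rows; each row shifts and turns the commanded pose from where the row before left it, along the tool's axes as they then stand; what a row does not reach is not made up. A row lasts 1/8 s, in which the tool goes at most 62.5 mm and 10.7 degrees, less where a joint would pass 70% of its speed; a pose out of reach is approached as far as the arm can. A call is refused whole if a number of a shift passes 0.0625 or a number of a turn 10.7, either way. A call with a gripper value outside its range is refused whole. The fingers move at their own pace and stop on an object; "force" is the grip in N (left out, the last holds). Time passes only in rows, so rows that do not move let the fingers close. It gives the time, the measured TCP pose, the force and the opening at its end, in the units of the state.
- env.observe(): the state, without advancing time (a new reading comes with each control period).
- env.get_image(name): name is "scene" or "top" or "wrist"; returns a dict with "image" (420x560x3 uint8, red, green, blue), "vfov" (degrees; the focal length in pixels is half the picture's height over the tangent of half this angle, whatever the lens; pixels are square), "cx", "cy" (the principal point, pixels), "rvec" (rotation vector, rad) and "tvec" (3), from world to camera coordinates, as OpenCV has them; the wrist camera has in their place "tool_from_camera" (4x4, takes a point from camera to tool coordinates, whose origin is the TCP and whose axes are the tool frame's). Camera axes: x right, y down, z forward; pixel columns grow to the right and rows downward; lengths in m; the calibration is good to about 2 mm. A picture is of the moment at which its call begins: read the wrist's pose just before it. There is no depth.
- env.close_job(): hands the job in, once; it reports no verdict.
Trained networks look in a picture, given as the dict that the camera call returned (one of the last four; its "shot" number tells which), for a name from the list of things; names that differ only in an ending like _2 or _b are one class to them, and where a whole thing is asked for, a point or a joint stands for the part that bears it (a point fixed in the world has none). Each returns a list of dicts, best first, with "conf" (0 to 1); they miss things now and then, are a little off and sometimes report something else, mostly with a low value. They report only what shows in the picture. A call takes as long as a camera call.
- env.outline_of(target, picture): "mask" (420x560 bool, what is visible of it) and "pixel" ([row, column] in pixels, amid what is visible of it).
The state is a dict: "time_s": time; "q": joint angles; "qvel": joint speeds; "joint_efforts": joint torques, N m; "position": TCP position; "tool_rot": TCP orientation; "ft_force": force on the tool from outside, world axes, zero at the start; "wrist_torque": the same for the moment, N m; "grip_width": finger opening in m.
Only numpy, scipy, OpenCV 4.12 (cv2) and the standard library are available. Lean on these libraries where they do the work, as an engineer would, in place of code of your own. Each camera call takes 0.05 s, during which the arm holds its last target.

### The job

We are checking the laser cutter's smoke filter. Take the service tag out of its wooden stand, hook it over the steel rail a good 8 cm to the roomier side of the black cross-bar (the mark) on the rail's base, and keep it hooked on while you slide it along until its middle is right over that mark, then let go so that it hangs there. Then pinch the two side catches of the filter cassette together to unlatch it, lift it straight up and level until its underside is at least 3 cm clear above the white filter housing, and finish there, still pinching both catches and holding it still in the air; leave the spool, jar and screwdriver alone.

Things in the scene. Friction and masses are not known exactly. Their poses are not given: they have to be found in the camera images.
- tag_hook (a point): Hook point of the service tag: where the rail's axis lies when it hangs. The hook is 24 mm wide (y), open downward: inner faces at x = -11 and +11 mm, the +x lip ends 20 mm below this point, the inverted-V roof centres on the rail. It drops over the rail from straight above, 5 mm to spare each side. Let go, it may swing and lean up to 15 degrees. z up, y along the rail when hung.
- tag_tab (a point): Centre of the tag's grip tab, a block 14 mm thick (x), 30 mm wide (y), reaching from 19 mm below to 21 mm above this point; 40 mm straight above tag_hook, same axes. Grasp it from above; the wider hook begins 22 mm below this point.
- tag_plate (a point): Centre of the tag's face plate, 60 mm wide (y), 75 mm tall, 5 mm thick; 67.5 mm below tag_hook and 13.5 mm to its -x side, same axes. The tag is one rigid white hanger, about 90 g, 166 mm tall in all, standing upright in the stand at the start, leaning a few degrees at most.
- stand: Fixed plywood stand, 70 x 90 mm, with an upright slot 7 mm thick (x), 64 mm wide (y), 40 mm deep for the tag's face plate; slot floor 12 mm above the bench, top 52 mm. Lift the tag at least 45 mm straight up to clear it. Origin on the bench, 13.5 mm to the +x side of the slot, under the tag's hook; same axes as the tag.
- rail: Fixed tag rail: a round steel bar 12 mm in diameter along the body's y axis, its axis 160 mm above the bench, free between two end posts (inner faces at y = -165 and +165 mm, tops at 171 mm), on an aluminium base strip 50 x 360 x 10 mm. Origin on the bench under the bar's middle.
- mark: The mark: a black cross-bar 90 mm long (x), 8 mm wide (y), 12 mm high, lying across the rail's base strip. Origin at the centre of its underside, 10 mm above the bench; the bar's axis passes 150 mm straight above it. y runs along the rail. It lies up to 80 mm from the rail's middle, on either side.
- housing: Fixed white smoke filter housing, 200 (x) x 180 (y) x 85 mm (z), with a 104 x 66 mm opening in its 6 mm top plate in which the cassette sits. Origin at the centre of its underside on the bench; the cassette's axes agree with it to a degree or two.
- cassette_grip (a point): Point midway between the two ribbed catch tabs (at +y and -y) of the grey cassette, 28 mm above the housing's top while latched. Each tab is 36 mm wide (x), 4 mm thick, from 24 mm below to 20 mm above this point. Their outer faces are 62 mm apart at rest, about 44 mm when pinched home. Between them stands a fixed block 60 x 30 mm.
- cassette_base (a point): Centre of the cassette's underside, 88 mm below cassette_grip, 60 mm below the housing's top while latched. The cassette is 100 (x) x 60 (y) mm, about 0.2 to 0.35 kg. Barbs on the catches lock under the housing's top plate: it comes out only straight up, with both catches pinched in.
- catch_left (a joint): Inward travel of the +y catch relative to the cassette, m: 0 at rest (latched), 0.009 at its stop; it unlatches at about 0.004. Sprung: 2.5 N at rest, 7 N at the stop.
- catch_right (a joint): The same for the -y catch.
- spool: Black filament spool lying flat, 100 mm in diameter, 50 mm high, origin under its centre; leave alone.
- jar: Closed glass jar, 56 mm in diameter, 70 mm high, origin under its centre; leave alone.
- screwdriver: Screwdriver lying on the bench, 170 mm long; leave alone.

How it is judged (in metres and radians):
On the way, in this order (a step that is already met when the one before it is completed fails the run):
1. the tag is hooked over the rail, more than 6 cm to one side of the mark (x of tag_hook in the frame of mark between -0.008 and 0.008 m and z of tag_hook in the frame of mark between 0.14 and 0.16 m and (y of tag_hook in the frame of mark between 0.06 and 0.3 m or y of tag_hook in the frame of mark between -0.3 and -0.06 m)), for 0.2 s.
2. still hooked over the rail, the tag slides through the stretch 2 to 4.5 cm from the mark (x of tag_hook in the frame of mark between -0.008 and 0.008 m and z of tag_hook in the frame of mark between 0.14 and 0.16 m and (y of tag_hook in the frame of mark between 0.02 and 0.045 m or y of tag_hook in the frame of mark between -0.045 and -0.02 m)), for 0.04 s.
3. the tag hangs from the rail by itself within 12 mm of the mark, let go (x of tag_hook in the frame of mark between -0.008 and 0.008 m and z of tag_hook in the frame of mark between 0.14 and 0.16 m and y of tag_hook in the frame of mark between -0.012 and 0.012 m and contact force between tag and rail above 0.2 N and contact force between the fingers and tag below 0.05 N and contact force between tag and mark below 0.05 N), for 0.2 s.
4. both catches pinched in, the cassette is lifted free above the housing (value of joint each of catch_left, catch_right above 0.005 m and contact force between the fingers and cassette above 3 N and z of cassette_grip in the frame of housing above 0.193 m and contact force between cassette and housing below 0.05 N and angle between cassette_grip's own z axis and vertical below 0.35 rad), for 0.2 s.
At the end, for the whole second after the job is handed in: Tag hanging from the rail alone, within 12 mm of the mark, let go, at rest; cassette held still by the fingers, both catches pinched in over 5 mm, underside at least 20 mm above the housing's top, not touching the housing, tilted less than 20 degrees (all of step 3 and all of step 4 and linear speed of tag below 0.1 m/s and linear speed of cassette below 0.05 m/s); the arm keeps its last pose, push and grip.
It fails at once if the spool is disturbed (moved more than 3 cm) (distance of spool from where it was at the start of the episode above 0.03 m).
It fails at once if the jar is disturbed (moved more than 3 cm) (distance of jar from where it was at the start of the episode above 0.03 m).
It fails at once if the screwdriver is disturbed (moved more than 3 cm) (distance of screwdriver from where it was at the start of the episode above 0.03 m).
It also fails if it takes over 45 s, if anything falls off the work surface, if the arm or the gripper's body presses on something with over 40 N, if the wrist force passes 120 N, or if a joint passes its speed limit or range.

## Working session

There is one attempt and no reset: what is moved stays moved. The work goes in short steps, Python scripts to look and compute and a tool call to move; the robot and the scene stay as the last step left them, time stands still between calls to the robot, and variables do not carry over. Pictures are saved under pics/ and viewed, and the job is handed in when it is done.

Besides the shell and the picture viewer there is one more tool, called after ">>>" as name(argument=value, ...), one argument or row to a line, values as JSON. carry_out: Moves the arm, as the interface text tells. Its arguments: {"type":"object","properties":{"plan":{"type":"array","items":{"type":"array"}},"force":{"type":"number"}},"required":["plan"]}

```bash
ls; mkdir -p pics; python3 - <<'E'
from rig import env
import cv2,numpy as np
s=env.observe();print({k:np.round(v,3).tolist() for k,v in s.items()})
for n in ["scene","top","wrist"]:
    p=env.get_image(n);cv2.imwrite(f"pics/{n}0.png",p["image"][:,:,::-1])
    print(n,{k:(np.round(v,4).tolist()) for k,v in p.items() if k!="image"})
E
```

```text
pics
{'time_s': 0.0, 'q': [-77.252, 21.842, 74.385, 0.0, 83.856, -12.336], 'qvel': [-0.059, 0.043, 0.101, -0.031, -0.006, -0.077], 'joint_efforts': [0.002, -44.846, -23.128, -0.0, 0.005, -0.0], 'position': [0.233, -0.498, 0.231], 'tool_rot': [[0.424, -0.0, 0.906], [-0.906, 0.001, 0.424], [-0.001, -1.0, 0.0]], 'ft_force': [0.797, 0.062, 0.518], 'wrist_torque': [0.02, -0.01, -0.047], 'grip_width': 0.086}
scene {'vfov': 57.7592, 'cx': 278.9563, 'cy': 208.0861, 'rvec': [2.409, 0.9766, -0.2681], 'tvec': [-0.4156, -0.215, 1.1843], 'shot': 1}
top {'vfov': 43.0805, 'cx': 283.6348, 'cy': 207.608, 'rvec': [2.1513, -2.0972, 0.2217], 'tvec': [0.018, 0.5529, 1.1867], 'shot': 2}
wrist {'vfov': 61.5332, 'cx': 278.0856, 'cy': 209.8525, 'tool_from_camera': [[1.0, -0.0004, 0.0006, -0.0002], [-0.0007, -0.3026, 0.9531, -0.1423], [-0.0002, -0.9531, -0.3026, 0.077], [0.0, 0.0, 0.0, 1.0]], 'shot': 3}
```

View pics/scene0.png

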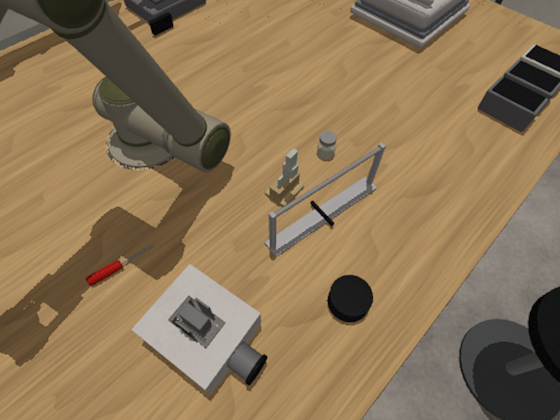

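View pics/top0.png

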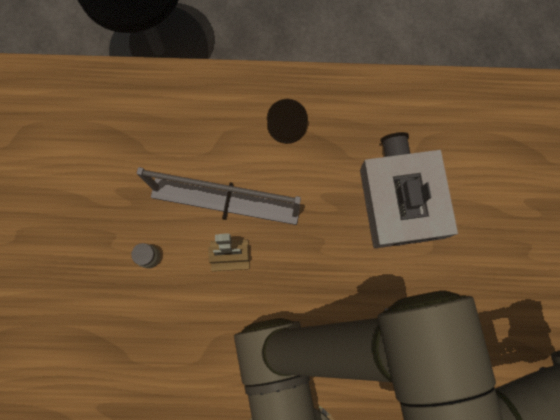

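View pics/wrist0.png

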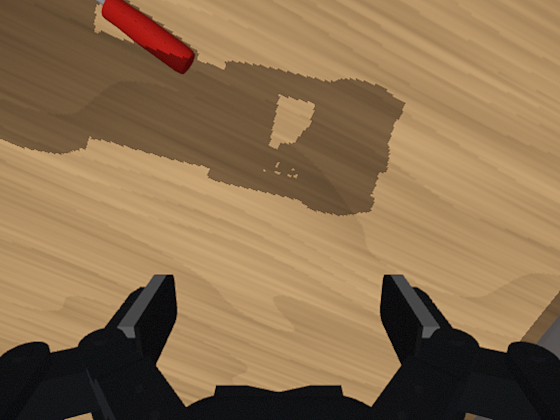

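```bash
cat > h.py <<'E'
import numpy as np,cv2
from rig import env
def cam(p,s=None):
    f=210/np.tan(np.radians(p["vfov"])/2)
    K=np.array([[f,0,p["cx"]],[0,f,p["cy"]],[0,0,1]])
    if "rvec" in p:
        R=cv2.Rodrigues(np.array(p["rvec"],float))[0];t=np.array(p["tvec"],float)
    else:
        T=np.eye(4);T[:3,:3]=s["tool_rot"];T[:3,3]=s["position"]
        M=np.linalg.inv(T@np.array(p["tool_from_camera"]));R=M[:3,:3];t=M[:3,3]
    return K,R,t
def proj(C,X):
    K,R,t=C;q=(np.atleast_2d(X)@R.T+t)@K.T;return q[:,:2]/q[:,2:]
def onz(C,uv,z):
    K,R,t=C;o=-R.T@t;out=[]
    for u,v in np.atleast_2d(uv):
        d=R.T@np.linalg.inv(K)@np.array([u,v,1.]);out.append(o+d*(z-o[2])/d[2])
    return np.array(out)
def tri(Cs,uvs):
    A=[];b=[]
    for C,(u,v) in zip(Cs,uvs):
        K,R,t=C;o=-R.T@t;d=R.T@np.linalg.inv(K)@np.array([u,v,1.]);d/=np.linalg.norm(d)
        P=np.eye(3)-np.outer(d,d);A.append(P);b.append(P@o)
    A=np.vstack(A);b=np.hstack(b);x=np.linalg.lstsq(A,b,rcond=None)[0];return x,np.linalg.norm(A@x-b)
E
python3 - <<'E'
from h import *
names=["tag_hook","stand","rail","mark","housing","cassette_grip","spool","jar","screwdriver"]
for n in ["scene","top"]:
    p=env.get_image(n);C=cam(p)
    im=p["image"][:,:,::-1].copy()
    np.savez(f"{n}.npz",**{k:v for k,v in p.items()})
    for k in names:
        r=env.outline_of(k,p)[:2]
        for o in r[:1]:
            m=o["mask"];c=cv2.findContours(m.astype(np.uint8),0,2)[0]
            print(n,k,round(o["conf"],2),np.round(o["pixel"],1),m.sum(),np.round(onz(C,o["pixel"][::-1],0.)[0],3))
            cv2.drawContours(im,c,-1,(0,255,0),1)
    if n=="scene": crop=im[120:390,120:400]
    else: crop=im[90:280,120:470]
    f=min(800/crop.shape[1],600/crop.shape[0])
    cv2.imwrite(f"pics/{n}_m.png",cv2.resize(crop,None,fx=f,fy=f,interpolation=cv2.INTER_CUBIC));print(f)
E
```

```text
scene tag_hook 0.75 [168.2 290. ] 401 [0.4   0.231 0.   ]
scene stand 0.47 [332.7 184.2] 127 [ 0.553 -0.287  0.   ]
scene mark 0.43 [213.7 323.8] 104 [0.575 0.18  0.   ]
scene housing 0.91 [337.2 201.4] 8292 [ 0.589 -0.266  0.   ]
scene cassette_grip 0.8 [320.4 197.4] 1334 [ 0.553 -0.248  0.   ]
scene spool 0.65 [298.4 348.9] 1710 [0.773 0.039 0.   ]
scene jar 0.95 [147.2 325.4] 408 [0.422 0.368 0.   ]
scene screwdriver 0.78 [271.9 104.7] 403 [ 0.295 -0.331  0.   ]
2.2222222222222223
top tag_hook 0.92 [245.3 223.8] 362 [0.467 0.173 0.   ]
top stand 0.56 [256.8 229.7] 894 [0.44  0.157 0.   ]
top rail 0.88 [197.1 219. ] 4033 [0.585 0.19  0.   ]
top mark 0.62 [204.7 225.6] 101 [0.566 0.173 0.   ]
top housing 0.94 [196.  397.9] 6918 [ 0.6   -0.248  0.   ]
top cassette_grip 0.86 [193.6 411.4] 1199 [ 0.607 -0.282  0.   ]
top spool 0.62 [121.8 288.5] 1491 [0.783 0.025 0.   ]
top jar 0.75 [245.7 220.6] 375 [0.466 0.18  0.   ]
top screwdriver 0.39 [197.7 409.4] 1239 [ 0.596 -0.276  0.   ]
2.2857142857142856
```

View pics/scene_m.png

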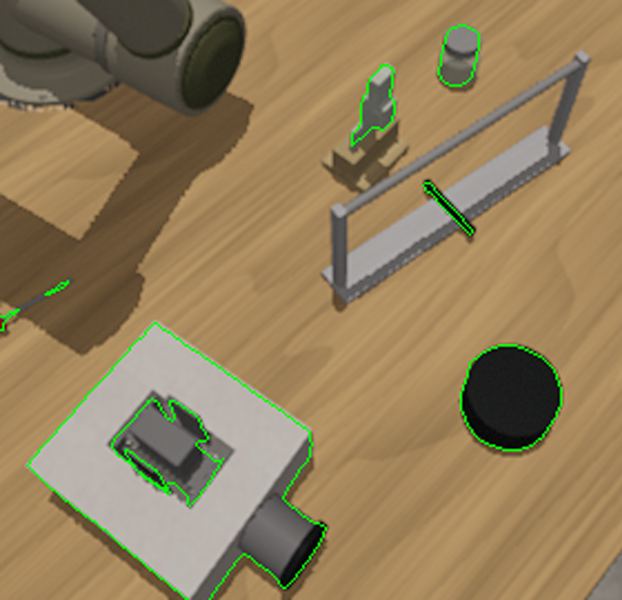

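View pics/top_m.png

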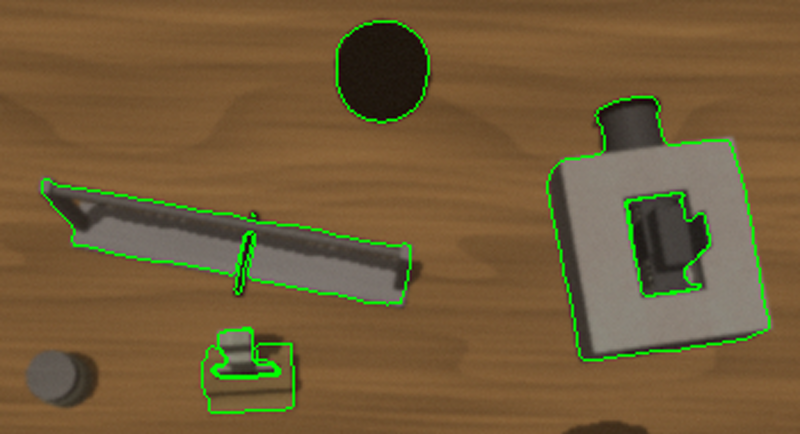

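```bash
python3 - <<'E'
import numpy as np,cv2
a=np.load("scene.npz");b=np.load("top.npz")
def crop(im,r0,r1,c0,c1,f,n):
    cv2.imwrite(n,cv2.resize(im[r0:r1,c0:c1,::-1],None,fx=f,fy=f,interpolation=cv2.INTER_CUBIC))
crop(a["image"],130,260,250,390,5,"pics/s1.png")
crop(b["image"],160,275,135,310,4.5,"pics/t1.png")
E
```

```text
(no output)
```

View pics/s1.png

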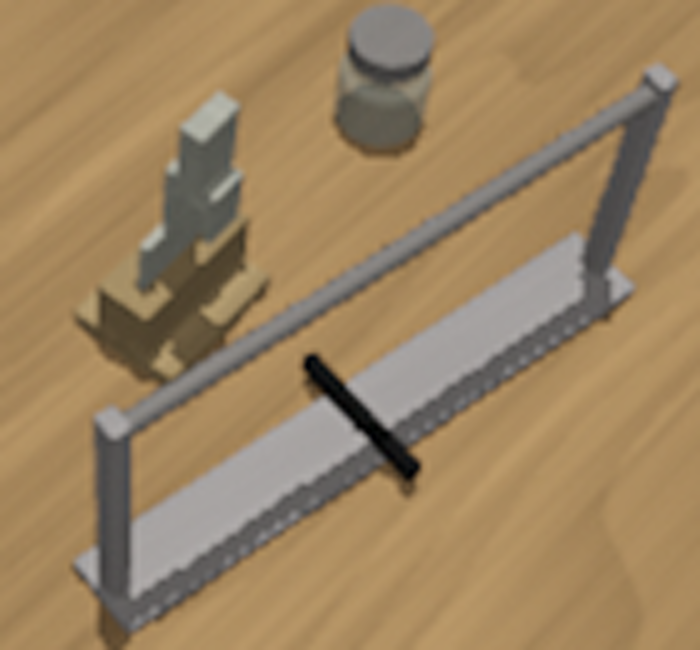

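View pics/t1.png

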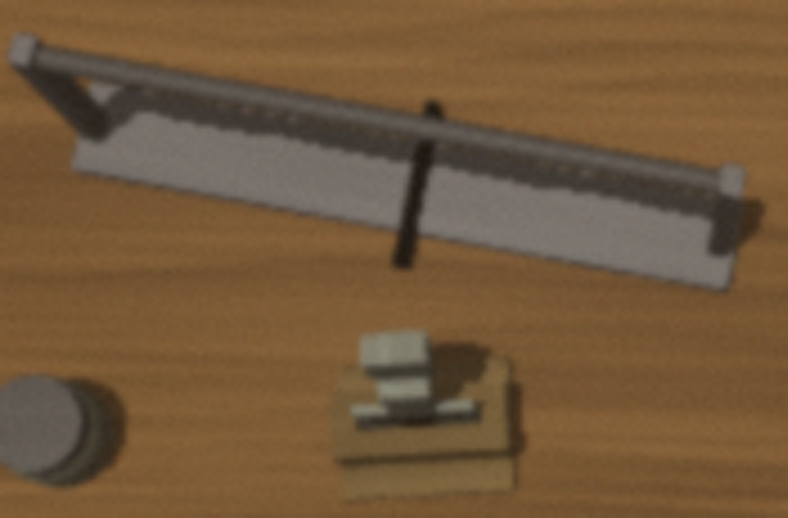

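```bash
cat > fit.py <<'E'
from h import *
from scipy.optimize import least_squares
S=dict(np.load("scene.npz"));T=dict(np.load("top.npz"));CS=cam(S);CT=cam(T)
s=lambda x,y:((x+.5)/5-.5+250,(y+.5)/5-.5+130)
t=lambda x,y:((x+.5)/4.5-.5+135,(y+.5)/4.5-.5+160)
def fit(obs,x0,lean=False):
    def pts(p,L):
        c,n=np.cos(p[2]),np.sin(p[2]);L=np.array(L,float)
        return np.array([p[0]+c*L[0]-n*L[1],p[1]+n*L[0]+c*L[1],L[2]])
    def r(p):
        return np.hstack([proj(C,pts(p,L))[0]-uv for C,L,uv in obs])
    o=least_squares(r,x0,loss="soft_l1");return o.x,np.round(r(o.x).reshape(-1,2),1).tolist()
E
python3 - <<'E'
from fit import *
for n,C,f,a,b in (("top",CT,t,(27,50),(732,178)),("scene",CS,s,(113,424),(658,78))):
    print(n,onz(C,[f(*a),f(*b)],.171).round(4).tolist())
print("mark",onz(CT,[t(433,105),t(402,262)],.022).round(4).tolist(),onz(CS,[s(312,360),s(412,468)],.022).round(4).tolist())
A=tri([CT,CS],[t(27,50),s(658,78)]);B=tri([CT,CS],[t(732,178),s(113,424)]);print(A,B)
obs=[(CT,(-.025,.18,.01),t(75,168)),(CT,(-.025,-.18,.01),t(725,288)),
(CS,(-.025,-.18,.01),s(78,567)),(CS,(.025,-.18,.01),s(130,620)),(CS,(.025,.18,.01),s(632,287)),(CS,(-.025,.18,.01),s(575,235)),
(CT,(0,.171,.171),t(27,50)),(CT,(0,-.171,.171),t(732,178)),(CS,(0,.171,.171),s(658,78)),(CS,(0,-.171,.171),s(113,424))]
for m in (obs,obs[:2]+obs[6:8],obs[2:6]+obs[8:]):
  x,r=fit(m,[.57,.19,-.1]);print(x,np.degrees(x[2]),r)
E
```

```text
top [[0.6009, 0.3395, 0.171], [0.5481, 0.0048, 0.171]]
scene [[0.5485, 0.0052, 0.171], [0.6014, 0.3415, 0.171]]
mark [[0.6158, 0.1605, 0.022], [0.53, 0.1731, 0.022]] [[0.5333, 0.1753, 0.022], [0.6161, 0.1609, 0.022]]
(array([0.60128381, 0.33980252, 0.17202554]), np.float64(0.0011746118051771273)) (array([0.54829692, 0.00503093, 0.17086755]), np.float64(0.0003828736433992325))
[ 0.57516669  0.17342867 -0.15576815] -8.924857332898101 [[-1.3, 0.1], [0.9, 0.0], [-1.5, -0.7], [-0.3, 2.8], [0.5, 0.2], [-0.4, -0.6], [-1.3, -0.4], [0.2, -0.2], [0.3, -0.1], [-0.2, 0.2]]
[ 0.57492674  0.17239154 -0.15736669] -9.016447044533304 [[-0.9, 0.1], [1.3, 0.3], [-0.8, -0.4], [0.6, 0.0]]
[ 0.57532427  0.17409414 -0.15430123] -8.840809485955457 [[-1.3, -0.8], [-0.0, 2.7], [0.6, 0.1], [-0.3, -0.8], [0.4, -0.3], [0.2, 0.2]]
```

```bash
python3 - <<'E'
from fit import *
P=lambda C,f,L,z:onz(C,[f(*q) for q in L],z)
def yaw(a):d=a[0]-a[1];return np.degrees(np.arctan2(-d[0],d[1]))
a=P(CT,t,[(355,412),(478,405)],.087);print("plate top",a.round(4).tolist(),yaw(a),np.linalg.norm(a[0]-a[1]))
a=P(CT,t,[(337,460),(515,448)],.052);print("stand edge",a.round(4).tolist(),yaw(a),np.linalg.norm(a[0]-a[1]))
a=P(CT,t,[(345,500),(515,488)],.0);print("stand bot",a.round(4).tolist(),yaw(a),np.linalg.norm(a[0]-a[1]))
print("tab",tri([CT,CS],[t(395,353),s(210,117)]),P(CT,t,[(360,338),(428,333)],.178).round(4).tolist())
# cassette/housing: top corners in top image
p=T["image"];f=4.5
cv2.imwrite("pics/t2.png",cv2.resize(p[130:255,355:465,::-1],None,fx=4.5,fy=4.5,interpolation=cv2.INTER_CUBIC))
cv2.imwrite("pics/s2.png",cv2.resize(S["image"][260:395,125:275,::-1],None,fx=4.4,fy=4.4,interpolation=cv2.INTER_CUBIC))
E
```

```text
plate top [[0.4426, 0.1862, 0.087], [0.4477, 0.1255, 0.087]] 4.749871121377848 0.06088807435961104
stand edge [[0.4219, 0.1983, 0.052], [0.4303, 0.1083, 0.052]] 5.322642115078512 0.09044031775924175
stand bot [[0.4056, 0.1996, 0.0], [0.4142, 0.1102, 0.0]] 5.476638465322292 0.08978867573447555
tab (array([0.46121836, 0.15958943, 0.17740335]), np.float64(0.002106394075581964)) [[0.4667, 0.1747, 0.178], [0.4699, 0.1436, 0.178]]
```

View pics/t2.png

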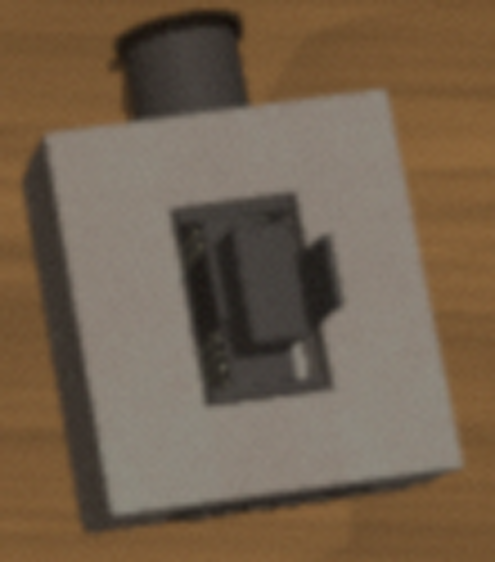

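View pics/s2.png

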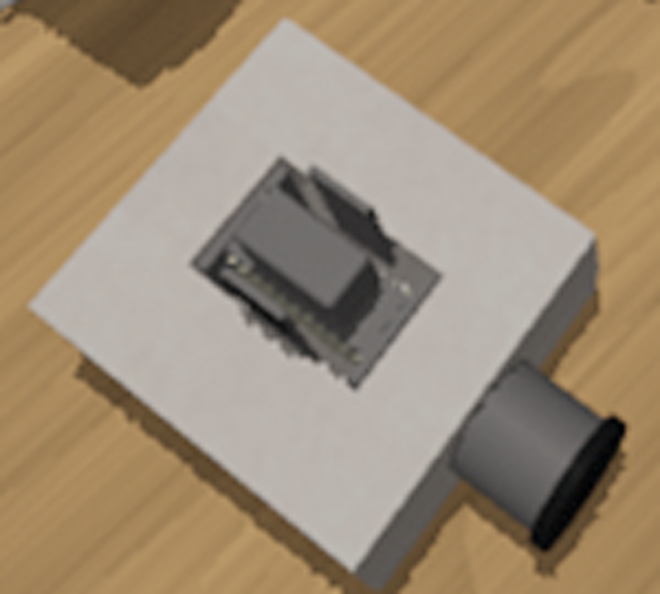

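```bash
cat >> h.py <<'E'
def to_tool(s,target):
    """shift in tool axes from current TCP to world target"""
    return np.round(np.array(s["tool_rot"]).T@(np.array(target)-np.array(s["position"])),4)
def yawof(s):
    r=np.array(s["tool_rot"]);return np.degrees(np.arctan2(r[1,0],r[0,0]))
E
python3 - <<'E'
from fit import *
t2=lambda x,y:((x+.5)/4.5-.5+355,(y+.5)/4.5-.5+130)
s2=lambda x,y:((x+.5)/4.4-.5+125,(y+.5)/4.4-.5+260)
hc=[(.1,.09),(.1,-.09),(-.1,-.09),(-.1,.09)];oc=[(.052,.033),(.052,-.033),(-.052,-.033),(-.052,.033)]
tp=[(45,140),(388,90),(462,465),(110,517)];sp=[(595,238),(355,572),(30,303),(287,18)]
to=[(170,210),(297,193),(332,388),(207,405)];so=[(440,275),(355,388),(192,265),(280,158)]
H=[(CT,(*a,.085),t2(*b)) for a,b in zip(hc,tp)]+[(CS,(*a,.085),s2(*b)) for a,b in zip(hc,sp)]
O=[(CT,(*a,.085),t2(*b)) for a,b in zip(oc,to)]+[(CS,(*a,.085),s2(*b)) for a,b in zip(oc,so)]
for m in (H[:4],H[4:],O[:4],O[4:],H+O):
    x,r=fit(m,[.6,-.27,.1]);print(x.round(4),np.degrees(x[2]).round(2),r)
E
```

```text
[ 0.5806 -0.2574  0.1638] 9.39 [[-0.2, -1.1], [-0.5, 0.0], [0.3, 0.8], [0.3, 0.1]]
[ 0.5821 -0.2556  0.1583] 9.07 [[0.7, -0.3], [-0.5, 0.0], [-0.2, 0.4], [0.1, -0.2]]
[ 0.5814 -0.2576  0.159 ] 9.11 [[0.0, -0.4], [-0.2, -0.2], [0.4, 0.3], [-0.3, 0.3]]
[ 0.5813 -0.2557  0.1703] 9.76 [[1.1, -0.3], [0.0, 1.1], [-1.0, -0.0], [-0.1, -0.7]]
[ 0.5814 -0.2565  0.1616] 9.26 [[-0.5, -1.5], [-0.8, -0.3], [-0.2, 0.5], [-0.2, -0.3], [0.1, -0.5], [-0.9, 0.1], [-0.8, 0.7], [-0.6, -0.1], [-0.5, -0.4], [-0.7, -0.3], [0.0, 0.3], [-0.6, 0.3], [0.8, 0.3], [-0.5, 1.5], [-1.3, 0.0], [-0.1, -0.6]]
```

>>> carry_out(
  plan=[
    [[0,-0.015,0],[0,-10,0],0.0854],
    [[0,-0.015,0],[0,-10,0],0.0854],
    [[0,-0.015,0],[0,-10,0],0.0854],
    [[0,-0.015,0],[0,-10,0],0.0854],
    [[0,-0.015,0],[0,-10,0],0.0854],
    [[0,-0.015,0],[0,-10,0],0.0854],
    [[0,-0.015,0],[0,-10,0],0.0854],
    [[0.02,0,0.05],[0,0,0],0.0854],
  ],
)

```text
time_s: 2.15
position: [0.2482, -0.448, 0.3361]
tool_rot: [[0.996, 0.0, -0.088], [0.088, -0.001, 0.996], [0.0, -1.0, -0.001]]
ft_force: [0.4, -0.9, -0.5]
grip_width: 0.0856
```

>>> carry_out(
  plan=[
    [[0.024,0,0.055],[0,0,0],0.0854],
    [[0.026,0,0.06],[0,0,0],0.0854],
    [[0.028,0,0.06],[0,0,0],0.0854],
    [[0.028,0,0.06],[0,0,0],0.0854],
    [[0.028,0,0.06],[0,0,0],0.0854],
    [[0.028,0,0.06],[0,0,0],0.0854],
    [[0.028,0,0.06],[0,0,0],0.0854],
    [[0.028,0,0.06],[0,0,0],0.0854],
  ],
)

```text
time_s: 3.15
position: [0.4154, 0.0243, 0.3366]
tool_rot: [[0.996, 0.001, -0.088], [0.088, -0.0, 0.996], [0.001, -1.0, -0.0]]
ft_force: [0.7, -1.3, -0.2]
grip_width: 0.0852
```

>>> carry_out(
  plan=[
    [[0.028,0,0.04],[0,0,0],0.0854],
    [[0.01,0,0.02],[0,0,0],0.0854],
    [[0,0,0],[0,0,0],0.0854],
    [[0,0,0],[0,0,0],0.0854],
  ],
)

```text
time_s: 3.65
position: [0.4475, 0.0848, 0.3364]
tool_rot: [[0.996, -0.0, -0.088], [0.088, -0.0, 0.996], [-0.0, -1.0, -0.0]]
ft_force: [-0.5, -0.4, -0.2]
grip_width: 0.0852
```

```bash
cat > look.py <<'E'
import sys
from h import *
import pickle
s=env.observe();p=env.get_image("wrist");cv2.imwrite(f"pics/{sys.argv[1]}.png",cv2.resize(p["image"][:,:,::-1],None,fx=1.4,fy=1.4,interpolation=cv2.INTER_CUBIC))
pickle.dump((s,p),open(sys.argv[1]+".pkl","wb"))
print(s["time_s"],np.round(s["position"],4),yawof(s),s["grip_width"],np.round(s["ft_force"],2))
E
python3 look.py w1
```

```text
3.65 [0.4475 0.0848 0.3364] 5.06529672930157 0.08519837524889624 [-0.53 -0.43 -0.2 ]
```

View pics/w1.png

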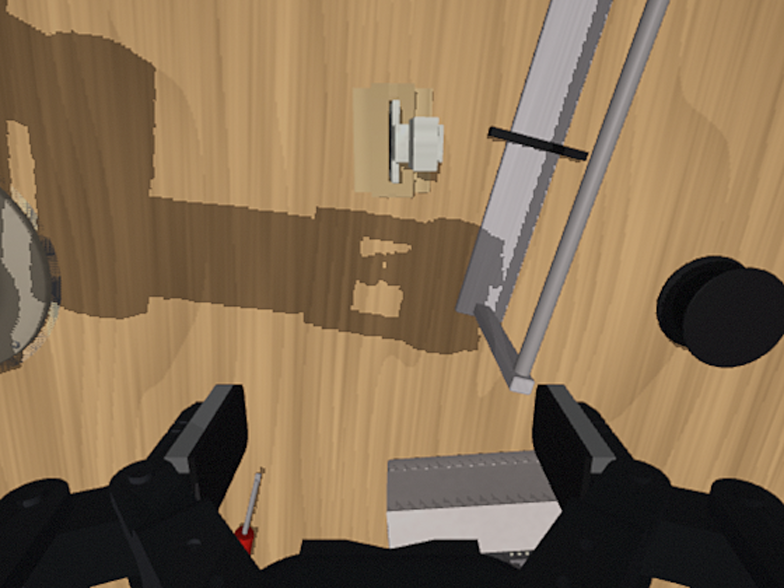

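```bash
python3 - <<'E'
import pickle;from h import *
s,p=pickle.load(open("w1.pkl","rb"));C=cam(p,s)
g=lambda L,z:onz(C,[((x+.5)/1.4-.5,(y+.5)/1.4-.5) for x,y in L],z).round(4).tolist()
print("tab",g([(413,117),(441,117),(441,172),(413,172)],.178))
print("plate top",g([(395,99),(395,182)],.087))
print("mark",g([(490,132),(586,156)],.022),"post",g([(521,385)],.171))
# rail edges at two rows
print("rail",g([(655,0),(594,180),(536,345)],.160))
a=proj(C,[[.57493+.1555*d-.006*0,.1730+.9878*d,.16] for d in(-.16,0,.1)]);print(a*1.4)
cv2.imwrite("pics/w1c.png",cv2.resize(p["image"][50:150,240:440,::-1],None,fx=4,fy=4,interpolation=cv2.INTER_CUBIC))
E
```

```text
tab [[0.4527, 0.1738, 0.178], [0.4687, 0.1753, 0.178], [0.4724, 0.1448, 0.178], [0.4558, 0.1433, 0.178]]
plate top [[0.442, 0.1887, 0.087], [0.4475, 0.1289, 0.087]]
mark [[0.5279, 0.1736, 0.022], [0.6162, 0.161, 0.022]] post [[0.5457, 0.0062, 0.171]]
rail [[0.5843, 0.2491, 0.16], [0.571, 0.1474, 0.16], [0.5547, 0.0325, 0.16]]
[[524.96581031 366.9159151 ]
 [608.89800135 137.93833053]
 [675.99635051 -45.11441392]]
```

View pics/w1c.png

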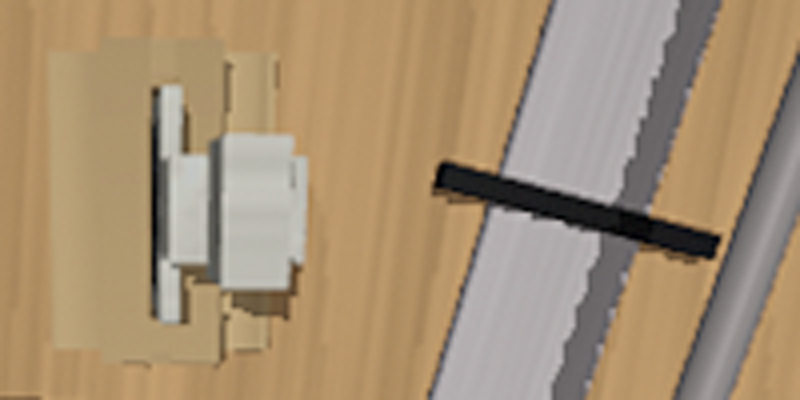

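>>> carry_out(
  plan=[
    [[0.01,0,0.0365],[0,0,0],0.06],
    [[0.01,0,0.0365],[0,0,0],0.05],
    [[0,0.05,0],[0,0,0],0.05],
    [[0,0.05,0],[0,0,0],0.05],
    [[0,0.03,0],[0,0,0],0.05],
    [[0,0,0],[0,0,0],0.05],
  ],
  force=30,
)

```text
time_s: 4.45
position: [0.4604, 0.1589, 0.2052]
tool_rot: [[0.996, -0.004, -0.087], [0.087, -0.0, 0.996], [-0.004, -1.0, -0.0]]
ft_force: [-0.5, 1.3, 0.9]
grip_width: 0.05
```

```bash
python3 look.py w2
```

```text
4.45 [0.4604 0.1589 0.2052] 5.001796563209317 0.04996361733496474 [-0.52  1.33  0.89]
```

View pics/w2.png

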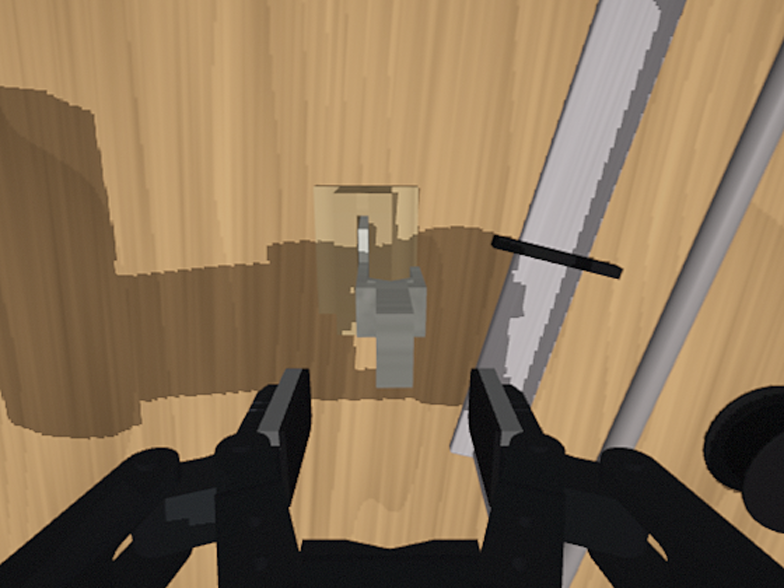

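>>> carry_out(
  plan=[
    [[0.001,0.03,0],[0,0,0],0.05],
    [[0,0.033,0],[0,0,0],0.05],
    [[0,0,0],[0,0,0],0.05],
    [[0,0,0],[0,0,0],0.008],
    [[0,0,0],[0,0,0],0.008],
    [[0,0,0],[0,0,0],0.008],
    [[0,0,0],[0,0,0],0.008],
  ],
  force=30,
)

```text
time_s: 5.38
position: [0.4622, 0.16, 0.1451]
tool_rot: [[0.996, 0.001, -0.089], [0.089, 0.0, 0.996], [0.001, -1.0, -0.0]]
ft_force: [-3.6, -0.4, 10.8]
grip_width: 0.0145
```

```bash
python3 look.py w3
```

```text
5.375 [0.4622 0.16   0.1451] 5.089530629956193 0.014481495806005634 [-3.59 -0.36 10.76]
```

View pics/w3.png

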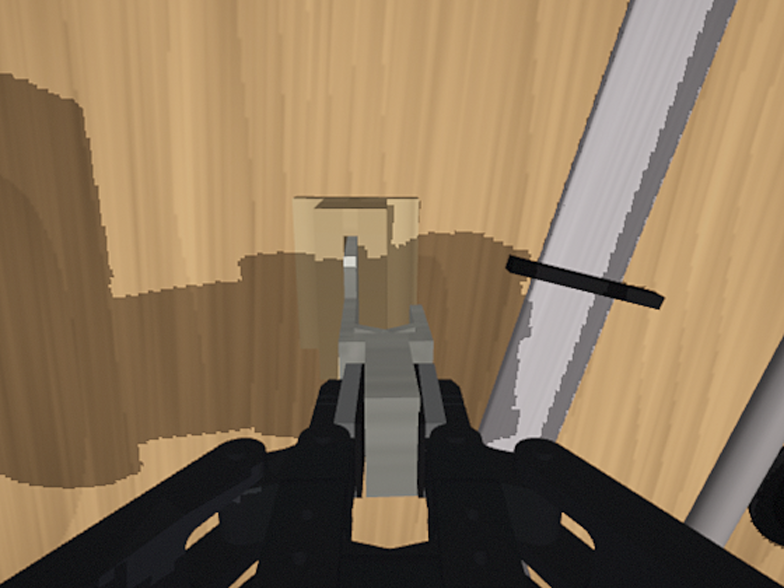

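>>> carry_out(
  plan=[
    [[0,-0.02,0],[0,0,0],0.008],
    [[0,-0.04,0],[0,0,0],0.008],
    [[0,-0.055,0],[0,0,0],0.008],
    [[0,-0.055,0],[0,7,0],0.008],
    [[0,0,0],[0,7,0],0.008],
    [[0.03,0,0.03],[0,0,0],0.008],
    [[0.03,0,0.03],[0,0,0],0.008],
    [[0.025,0,0.025],[0,0,0],0.008],
  ],
)

```text
time_s: 6.42
position: [0.5602, 0.2316, 0.3141]
tool_rot: [[0.988, 0.001, 0.155], [-0.155, 0.0, 0.988], [0.001, -1.0, 0.0]]
ft_force: [1.2, -0.5, -0.6]
grip_width: 0.0136
```

>>> carry_out(
  plan=[
    [[0.0145,0,0.02],[0,0,0],0.008],
    [[0,0,0],[0,0,0],0.008],
    [[0,0,0],[0,0,0],0.008],
  ],
)

```text
time_s: 6.8
position: [0.5763, 0.2479, 0.3139]
tool_rot: [[0.988, 0.0, 0.155], [-0.155, -0.0, 0.988], [0.0, -1.0, -0.0]]
ft_force: [0.5, -0.5, -1.2]
grip_width: 0.0134
```

```bash
python3 look.py w4; python3 - <<'E'
from h import *
for n,b in (("scene",(90,260,240,400)),("top",(130,260,130,310))):
    p=env.get_image(n);np.savez(n+"2.npz",**p)
    c=p["image"][b[0]:b[1],b[2]:b[3],::-1];cv2.imwrite(f"pics/{n}2.png",cv2.resize(c,None,fx=3.5 if n=="scene" else 4.3,fy=3.5 if n=="scene" else 4.3,interpolation=cv2.INTER_CUBIC))
E
```

```text
6.8 [0.5763 0.2479 0.3139] -8.919886888813409 0.013358142735776136 [ 0.53 -0.47 -1.17]
```

View pics/w4.png

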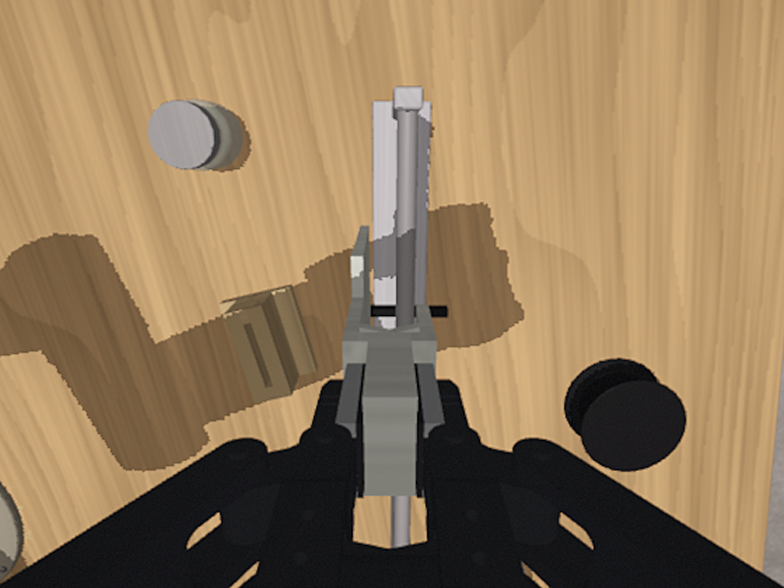

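View pics/scene2.png

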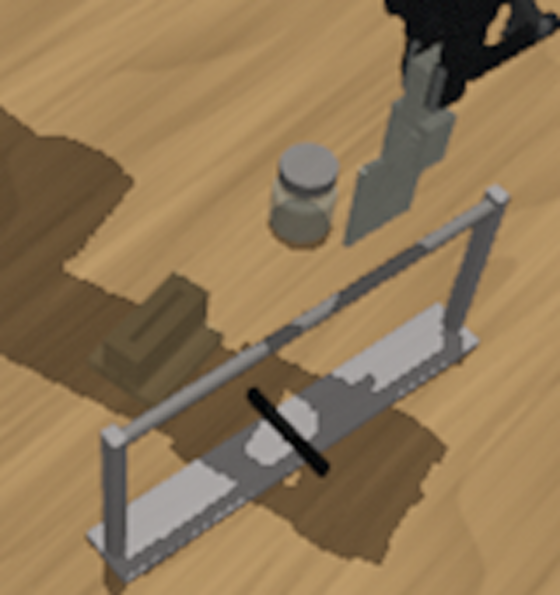

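View pics/top2.png

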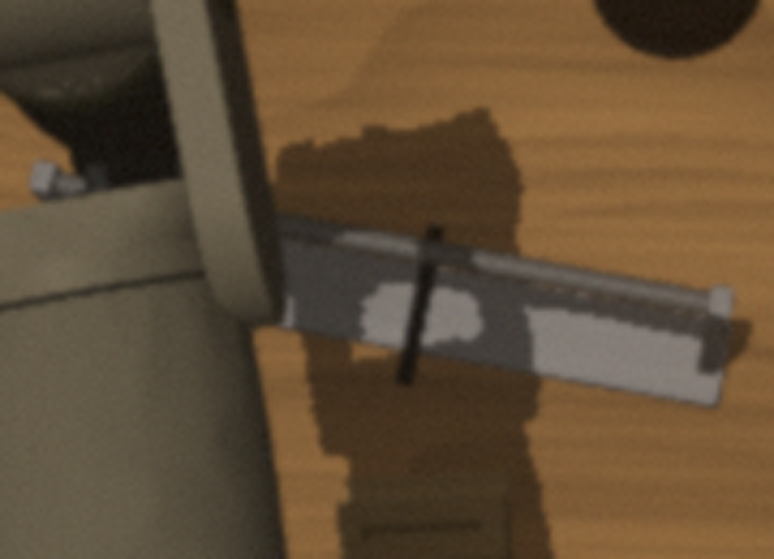

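```bash
python3 - <<'E'
import pickle;from h import *
s,p=pickle.load(open("w4.pkl","rb"));C=cam(p,s)
R=np.array(s["tool_rot"]);P=np.array(s["position"])
def g(L,z):
    w=onz(C,[((x+.5)/1.4-.5,(y+.5)/1.4-.5) for x,y in L],z);return w.round(4).tolist(),((w-P)@R).round(4).tolist()
print("rail",g([(407.5,120),(404.5,310),(400.5,530)],.160))
print("post",g([(408,98)],.171));print("mark",g([(368,310),(447,312)],.022))
# tag points: tab top bottom edge row 495 cols 365..416 ; hook edges row 340-360 cols 343..436
cv2.imwrite("pics/w4c.png",cv2.resize(p["image"][50:380,220:360,::-1],None,fx=1.8,fy=1.8,interpolation=cv2.INTER_CUBIC))
K,Rc,t=C
for L in [(-.007,-.012),(.007,-.012)]: pass
# predicted tab/hook points for hook=TCP-28mm
for X,n in (((0,.028-.061,0.015),"tabtop+y"),((0,.028,0),"hook"),((-.0135,.028+.03,.03),"platetop +y"),((-.0135,.028+.105,.03),"platebot+y")):
    print(n,proj(C,[P+R@np.array(X)])*1.4)
E
```

```text
rail ([[0.5994, 0.3317, 0.16], [0.5811, 0.2192, 0.16], [0.5529, 0.0483, 0.16]], [[0.0098, 0.1539, 0.0864], [0.0091, 0.1539, -0.0276], [0.0077, 0.1539, -0.2008]])
post ([[0.6009, 0.3424, 0.171]], [[0.0096, 0.1429, 0.0972]])
mark ([[0.5444, 0.1754, 0.022], [0.617, 0.162, 0.022]], [[-0.0203, 0.2919, -0.0765], [0.0534, 0.2919, -0.0786]])
tabtop+y [[391.47138323 399.24839377]]
hook [[390.60864553 352.44855695]]
platetop +y [[357.91913825 256.19239307]]
platebot+y [[365.9114733  225.28215858]]
```

View pics/w4c.png

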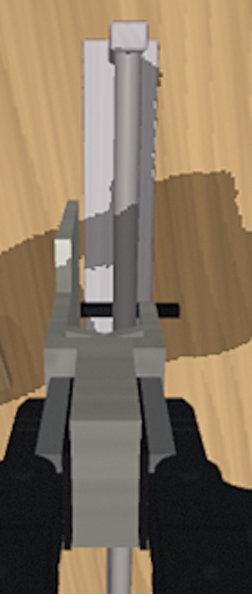

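>>> carry_out(
  plan=[
    [[0.009,0,0],[0,0,0],0.008],
    [[0,0,0],[0,0,0],0.008],
    [[0,0.03,0],[0,0,0],0.008],
    [[0,0.03,0],[0,0,0],0.008],
    [[0,0.028,0],[0,0,0],0.008],
    [[0,0,0],[0,0,0],0.008],
    [[0,0,0],[0,0,0],0.008],
  ],
)

```text
time_s: 7.82
position: [0.5862, 0.2469, 0.2268]
tool_rot: [[0.988, 0.002, 0.155], [-0.155, 0.0, 0.988], [0.002, -1.0, 0.001]]
ft_force: [0.7, 0.1, -0.3]
grip_width: 0.0134
```

```bash
python3 look.py w5; python3 - <<'E'
from h import *
for n,b in (("scene",(90,260,240,400)),):
    p=env.get_image(n);np.savez(n+"3.npz",**p)
    c=p["image"][b[0]:b[1],b[2]:b[3],::-1];cv2.imwrite(f"pics/{n}3.png",cv2.resize(c,None,fx=3.5,fy=3.5,interpolation=cv2.INTER_CUBIC))
E
```

```text
7.825 [0.5862 0.2469 0.2268] -8.9203109898689 0.013361698576775704 [ 0.73  0.12 -0.27]
```

View pics/w5.png

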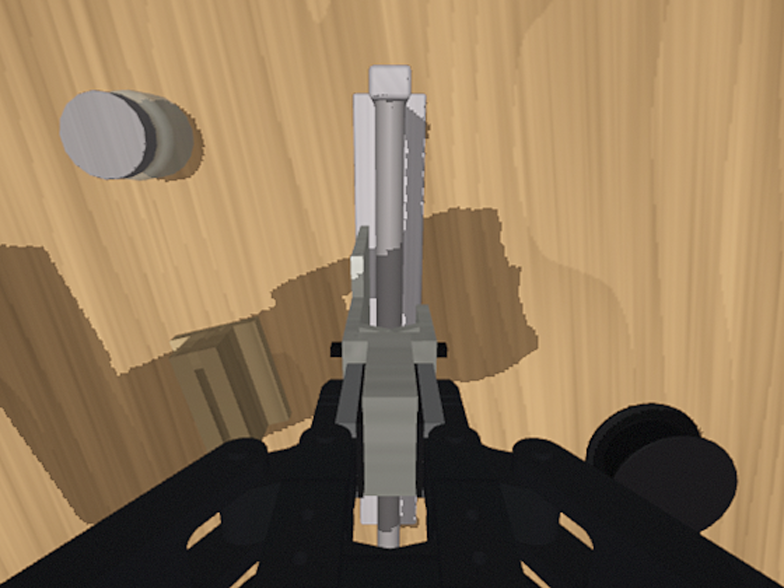

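View pics/scene3.png

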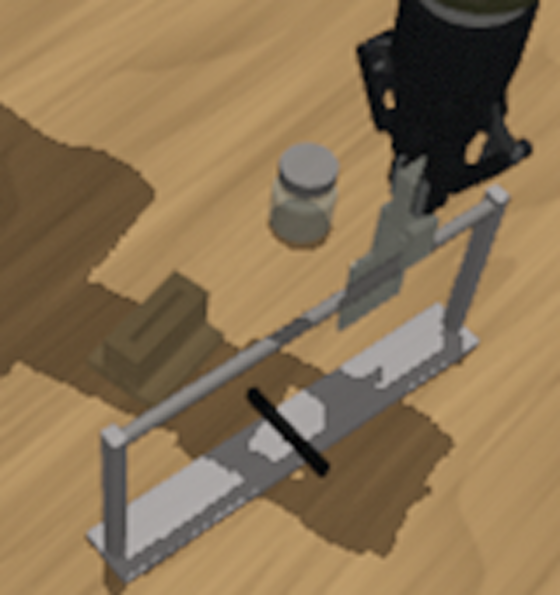

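>>> carry_out(
  plan=[
    [[0,0.015,0],[0,0,0],0.008],
    [[0,0.013,0],[0,0,0],0.008],
    [[0,0.007,0],[0,0,0],0.008],
    [[0,0,0],[0,0,0],0.008],
    [[0,0,0],[0,0,0],0.008],
    [[0,0,0],[0,0,0],0.008],
  ],
)

```text
time_s: 8.68
position: [0.5856, 0.2469, 0.1904]
tool_rot: [[0.988, -0.0, 0.155], [-0.155, 0.0, 0.988], [-0.0, -1.0, 0.0]]
ft_force: [0.8, -0.2, -1.1]
grip_width: 0.0137
```

```bash
python3 look.py w6; python3 - <<'E'
import pickle;from h import *
s,p=pickle.load(open("w5.pkl","rb"));C=cam(p,s)
R=np.array(s["tool_rot"]);P=np.array(s["position"])
def g(L,z):
    w=onz(C,[((x+.5)/1.4-.5,(y+.5)/1.4-.5) for x,y in L],z);return w.round(4).tolist(),((w-P)@R).round(4).tolist()
print("mark",g([(331,350),(447,350)],.022),g([(331,343),(447,343),(331,357),(447,357)],.022)[1])
print("rail",g([(390,110),(389,300),(388,530)],.16))
for n,b in (("scene",(90,260,240,400)),):
    p=env.get_image(n);np.savez(n+"4.npz",**p)
    c=p["image"][b[0]:b[1],b[2]:b[3],::-1];cv2.imwrite(f"pics/{n}4.png",cv2.resize(c,None,fx=3.5,fy=3.5,interpolation=cv2.INTER_CUBIC))
E
```

```text
8.675 [0.5856 0.2469 0.1904] -8.910376056773066 0.013725142763661113 [ 0.77 -0.23 -1.12]
mark ([[0.53, 0.1769, 0.022], [0.6176, 0.163, 0.022]], [[-0.0451, 0.2046, -0.078], [0.0436, 0.2048, -0.0781]]) [[-0.0449, 0.2046, -0.0722], [0.0434, 0.2048, -0.0723], [-0.0453, 0.2046, -0.0839], [0.0439, 0.2048, -0.084]]
rail ([[0.5996, 0.3334, 0.16], [0.5869, 0.2549, 0.16], [0.5666, 0.1297, 0.16]], [[-0.0002, 0.0668, 0.0875], [-0.0007, 0.0668, 0.008], [-0.0013, 0.0667, -0.1189]])
```

View pics/w6.png

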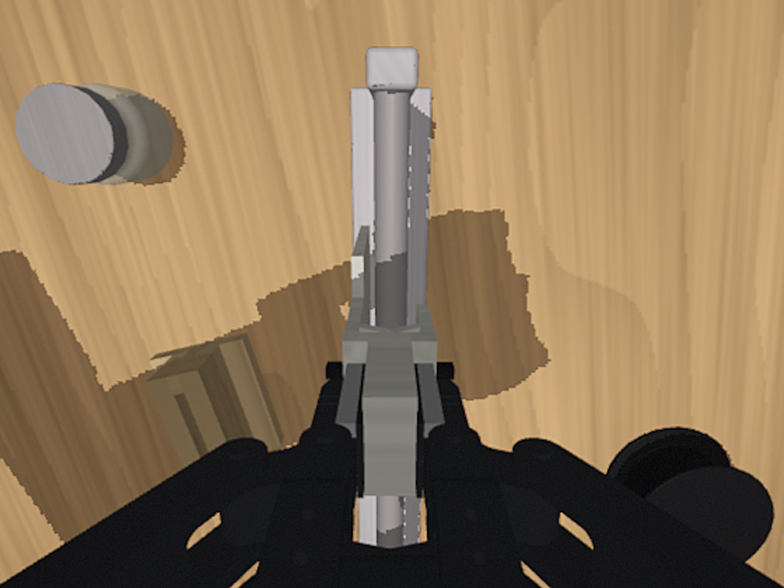

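View pics/scene4.png

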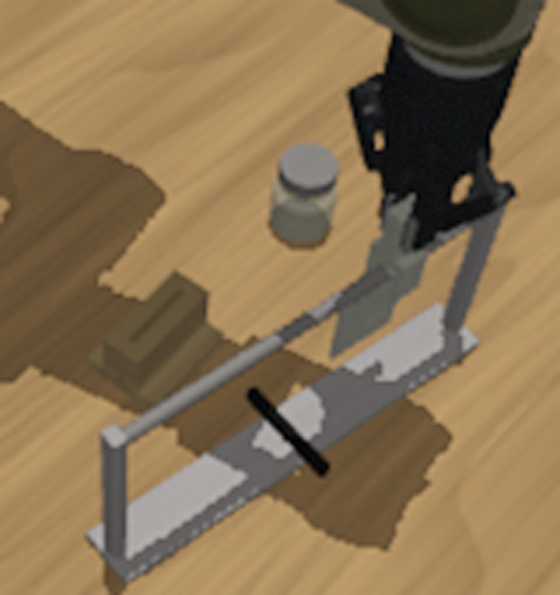

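>>> carry_out(
  plan=[
    [[0,0.001,0],[0,0,0],0.008],
    [[0,0,-0.01],[0,0,0],0.008],
    [[0,0,-0.013],[0,0,0],0.008],
    [[0,0,-0.013],[0,0,0],0.008],
    [[0,0,-0.013],[0,0,0],0.008],
    [[0,0,-0.013],[0,0,0],0.008],
    [[0,0,-0.01],[0,0,0],0.008],
    [[0,0,-0.005],[0,0,0],0.008],
  ],
)

```text
time_s: 9.78
position: [0.5737, 0.1701, 0.1894]
tool_rot: [[0.988, 0.0, 0.155], [-0.155, 0.0, 0.988], [0.0, -1.0, 0.0]]
ft_force: [-0.1, 0.9, -0.7]
grip_width: 0.0134
```

>>> carry_out(
  plan=[
    [[0,0,0],[0,0,0],0.008],
    [[0,0,0],[0,0,0],0.008],
  ],
)

```text
time_s: 10.02
position: [0.5737, 0.1711, 0.1893]
tool_rot: [[0.988, 0.0, 0.155], [-0.155, 0.0, 0.988], [0.0, -1.0, 0.0]]
ft_force: [1.2, -0.3, -0.6]
grip_width: 0.0137
```

```bash
python3 look.py w7; python3 - <<'E'
from h import *
for n,b in (("scene",(90,260,240,400)),("top",(130,260,130,310))):
    p=env.get_image(n);np.savez(n+"5.npz",**p)
    c=p["image"][b[0]:b[1],b[2]:b[3],::-1];cv2.imwrite(f"pics/{n}5.png",cv2.resize(c,None,fx=3.5,fy=3.5,interpolation=cv2.INTER_CUBIC))
E
```

```text
10.025 [0.5737 0.1711 0.1893] -8.896884871045732 0.013659634055027393 [ 1.15 -0.34 -0.58]
```

View pics/w7.png

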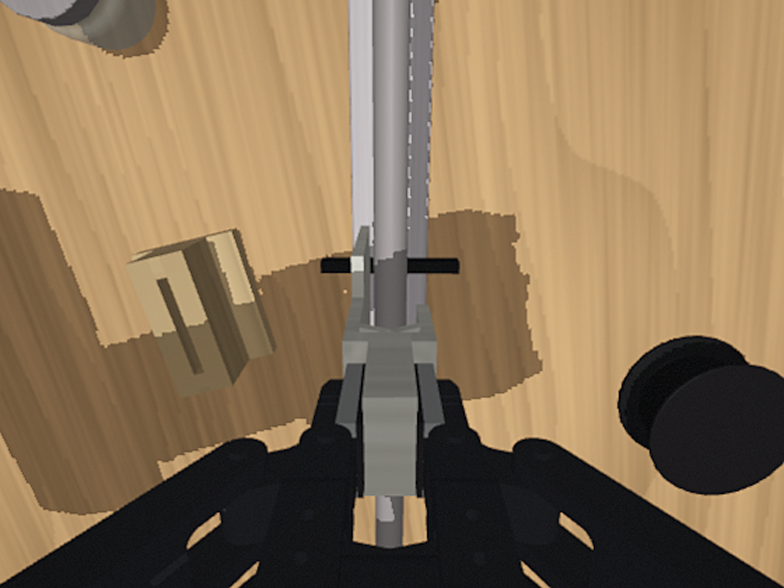

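View pics/scene5.png

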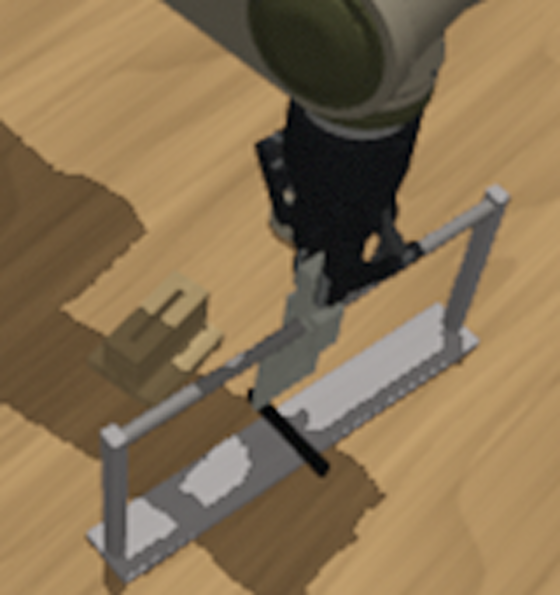

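```bash
python3 - <<'E'
import pickle;from h import *
s,p=pickle.load(open("w7.pkl","rb"));C=cam(p,s)
R=np.array(s["tool_rot"]);P=np.array(s["position"])
def g(L,z):
    w=onz(C,[((x+.5)/1.4-.5,(y+.5)/1.4-.5) for x,y in L],z);return w.round(4).tolist(),((w-P)@R).round(4).tolist()
print("mark",g([(321,265),(459,265)],.022),g([(390,258),(390,273)],.022)[1])
print("rail",g([(392,20),(390.5,300),(389.5,520)],.16)[1])
for yt in (-.004,.004):
  for z in(.01,.022):
    print(yt,z,[ (proj(C,[[.5735-.988*0+.0+.1556*yt+.988*x, .168+.988*yt-.1556*x,z]])*1.4).round(1).tolist() for x in(-.045,.045)])
# tag: predicted plate bottom corner rows if hook at tool (0,.028,dz)
for dz in(-.003,0,.003): print(dz,proj(C,[P+R@np.array([-.0135,.028+.105,.03+dz])])*1.4,proj(C,[P+R@np.array([.0,.028-.061,-.015+dz]),P+R@np.array([.0,.028-.061,.015+dz])])*1.4)
cv2.imwrite("pics/w7c.png",cv2.resize(p["image"][140:370,200:360,::-1],None,fx=2.6,fy=2.6,interpolation=cv2.INTER_NEAREST))
E
```

```text
mark ([[0.5294, 0.1765, 0.022], [0.6175, 0.1627, 0.022]], [[-0.0446, 0.1673, -0.0015], [0.0445, 0.1673, -0.0016]]) [[-0.0001, 0.1673, 0.0031], [-0.0001, 0.1673, -0.0069]]
rail [[0.0003, 0.0293, 0.1118], [-0.0001, 0.0293, 0.0204], [-0.0005, 0.0293, -0.0785]]
-0.004 0.01 [[[323.2, 268.3]], [[457.1, 268.4]]]
-0.004 0.022 [[[320.9, 273.0]], [[459.5, 273.1]]]
0.004 0.01 [[[322.8, 256.7]], [[457.6, 256.8]]]
0.004 0.022 [[[320.4, 261.1]], [[460.1, 261.1]]]
-0.003 [[365.98913251 230.5929575 ]] [[391.33137258 508.01359287]
 [391.45756921 409.86317751]]
0 [[365.91140188 225.28244174]] [[391.34320989 498.80703478]
 [391.47121582 399.24941546]]
0.003 [[365.83315804 219.93686365]] [[391.3552114  489.47276128]
 [391.48506586 388.47744331]]
```

View pics/w7c.png

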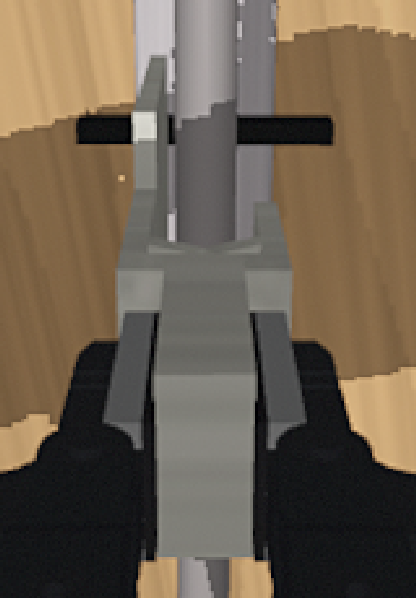

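>>> carry_out(
  plan=[
    [[0,0.001,-0.003],[0,0,0],0.008],
    [[0,0.0005,0],[0,0,0],0.008],
    [[0,0,0],[0,0,0],0.008],
    [[0,0,0],[0,0,0],0.008],
  ],
)

```text
time_s: 10.68
position: [0.5735, 0.1684, 0.1891]
tool_rot: [[0.988, 0.002, 0.155], [-0.155, 0.001, 0.988], [0.002, -1.0, 0.002]]
ft_force: [-1.3, 2.0, 6.8]
grip_width: 0.0136
```

>>> carry_out(
  plan=[
    [[0,-0.0005,0],[0,0,0],0.02],
    [[0,0,0],[0,0,0],0.03],
    [[0,0,0],[0,0,0],0.045],
    [[0,0,0],[0,0,0],0.045],
    [[0,0,0],[0,0,0],0.045],
  ],
)

```text
time_s: 11.3
position: [0.5732, 0.1678, 0.1882]
tool_rot: [[0.988, -0.0, 0.155], [-0.155, -0.0, 0.988], [-0.0, -1.0, -0.0]]
ft_force: [0.4, 0.8, 0.7]
grip_width: 0.0453
```

```bash
python3 look.py w8
```

```text
11.3 [0.5732 0.1678 0.1882] -8.916865846459935 0.04530921492873263 [0.43 0.8  0.65]
```

View pics/w8.png

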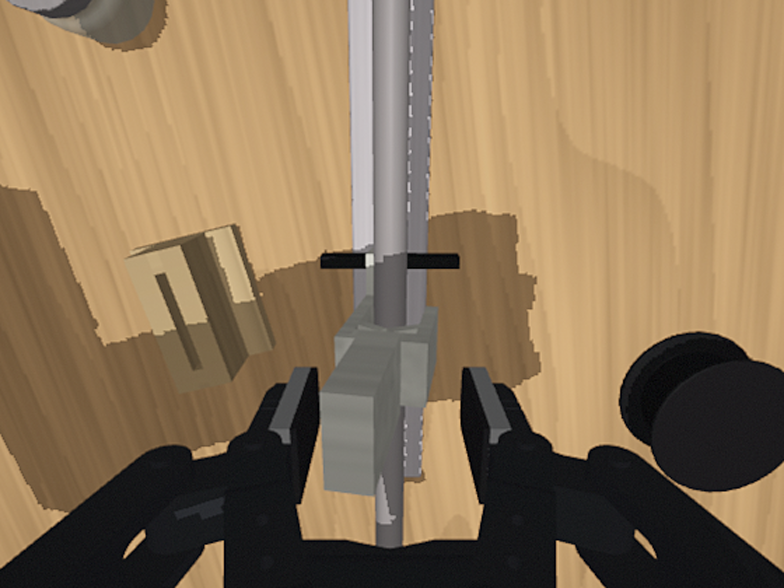

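>>> carry_out(
  plan=[
    [[0,0,0],[0,0,0],0.06],
    [[0,0,0],[0,0,0],0.075],
    [[0,0,0],[0,0,0],0.08],
    [[0,0,0],[0,0,0],0.08],
    [[0,0,0],[0,0,0],0.08],
  ],
)

```text
time_s: 11.98
position: [0.5732, 0.1678, 0.1883]
tool_rot: [[0.988, -0.0, 0.155], [-0.155, 0.0, 0.988], [-0.0, -1.0, 0.0]]
ft_force: [-0.1, -0.6, -0.1]
grip_width: 0.0796
```

```bash
python3 look.py w9
```

```text
11.975 [0.5732 0.1678 0.1883] -8.916833751671122 0.07959338384350367 [-0.13 -0.55 -0.06]
```

View pics/w9.png

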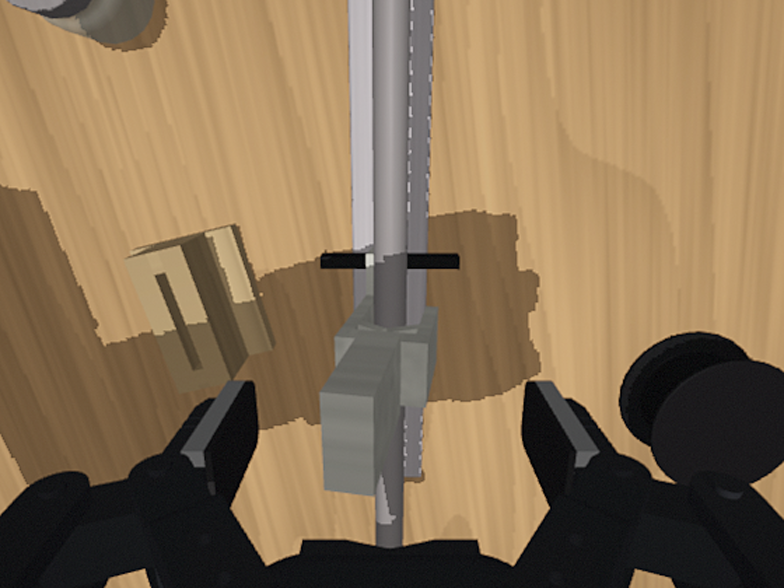

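>>> carry_out(
  plan=[
    [[0,-0.02,0],[0,0,0],0.08],
    [[0,-0.04,0],[0,0,0],0.08],
    [[0,-0.05,0],[0,0,0],0.08],
    [[0,-0.04,0],[0,0,0],0.0854],
    [[0,0,0],[0,0,0],0.0854],
    [[0,0,0],[0,0,0],0.0854],
  ],
)

```text
time_s: 12.78
position: [0.573, 0.1678, 0.3374]
tool_rot: [[0.988, -0.002, 0.155], [-0.155, -0.0, 0.988], [-0.002, -1.0, -0.0]]
ft_force: [0.9, 1.0, -0.2]
grip_width: 0.0857
```

```bash
python3 look.py w10
```

```text
12.775 [0.573  0.1678 0.3374] -8.915436878353672 0.08573227867557776 [ 0.93  0.98 -0.17]
```

View pics/w10.png

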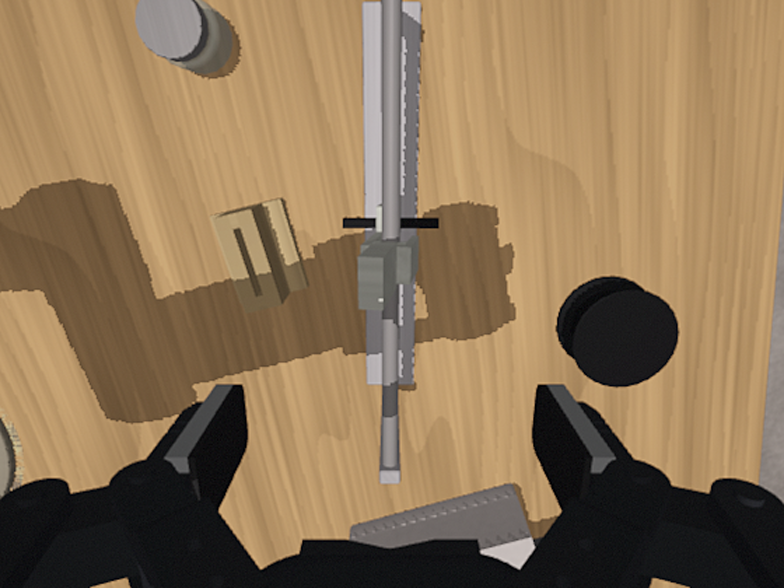

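```bash
python3 - <<'E'
import pickle;from h import *
s,p=pickle.load(open("w10.pkl","rb"));C=cam(p,s)
R=np.array(s["tool_rot"]);P=np.array(s["position"])
y=np.array([.1548,.988,0]);x=np.array([.988,-.1548,0]);M=np.array([.5737,.168,0])
a=np.radians(13)
for d in(-.004,0,.004):
    f=lambda lx,ly,lz: M+y*(d+ly)+x*(lx*np.cos(a)-lz*np.sin(a))+np.array([0,0,.16+lz*np.cos(a)+lx*np.sin(a)])
    q=[f(i,j,.061) for i in(-.007,.007) for j in(-.015,.015)]+[f(.011,.012,0)]
    print(d,(proj(C,q)*1.4).round(0).tolist())
print((proj(C,[M+y*j+x*i+[0,0,.022] for i in(-.045,.045) for j in (-.004,.004)])*1.4).round(0).tolist())
cv2.imwrite("pics/w10c.png",cv2.resize(p["image"][140:240,220:340,::-1],None,fx=5.6,fy=5.6,interpolation=cv2.INTER_NEAREST))
E
```

```text
-0.004 [[355.0, 315.0], [354.0, 264.0], [379.0, 317.0], [379.0, 265.0], [408.0, 247.0]]
0 [[355.0, 309.0], [354.0, 256.0], [379.0, 310.0], [379.0, 258.0], [408.0, 241.0]]
0.004 [[355.0, 302.0], [354.0, 249.0], [379.0, 304.0], [379.0, 250.0], [408.0, 235.0]]
[[343.0, 228.0], [342.0, 219.0], [439.0, 228.0], [439.0, 219.0]]
```

View pics/w10c.png

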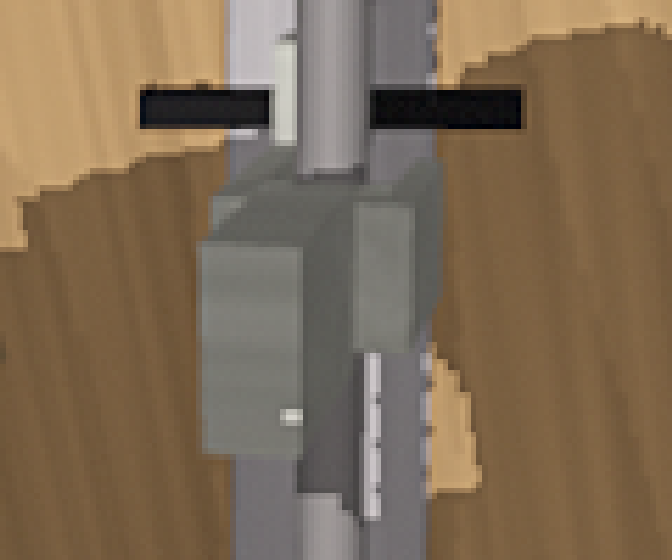

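>>> carry_out(
  plan=[
    [[0,0,0],[0,10.25,0],0.0854],
    [[0,0,0],[0,10.25,0],0.0854],
    [[0,0,0],[0,10.25,0],0.0854],
    [[0,0,0],[0,10.25,0],0.0854],
    [[0,0,0],[0,10.25,0],0.0854],
    [[0,0,0],[0,10.25,0],0.0854],
    [[0,0,0],[0,10.25,0],0.0854],
    [[0.02,0,-0.008],[0,0,0],0.0854],
  ],
)

```text
time_s: 13.82
position: [0.5683, 0.1469, 0.3368]
tool_rot: [[0.165, -0.003, 0.986], [-0.986, -0.0, 0.165], [-0.0, -1.0, -0.003]]
ft_force: [0.4, -1.4, 0.5]
grip_width: 0.0856
```

>>> carry_out(
  plan=[
    [[0.045,0,-0.015],[0,0,0],0.0854],
    [[0.055,0,-0.015],[0,0,0],0.0854],
    [[0.055,0,-0.015],[0,0,0],0.0854],
    [[0.055,0,-0.015],[0,0,0],0.0854],
    [[0.055,0,-0.015],[0,0,0],0.0854],
    [[0.055,0,-0.015],[0,0,0],0.0854],
    [[0.05,0,-0.015],[0,0,0],0.0854],
    [[0.03,0,-0.007],[0,0,0],0.0854],
  ],
)

```text
time_s: 14.82
position: [0.5213, -0.2692, 0.3374]
tool_rot: [[0.163, -0.002, 0.987], [-0.987, 0.001, 0.163], [-0.001, -1.0, -0.001]]
ft_force: [0.6, 0.5, -1.1]
grip_width: 0.0854
```

>>> carry_out(
  plan=[
    [[0,0.02,0],[0,0,0],0.0854],
    [[0,0,0],[0,0,0],0.0854],
    [[0,0,0],[0,0,0],0.0854],
  ],
)

```text
time_s: 15.2
position: [0.5227, -0.2661, 0.3189]
tool_rot: [[0.164, 0.0, 0.987], [-0.987, -0.0, 0.164], [0.0, -1.0, 0.0]]
ft_force: [-0.2, 0.8, -0.9]
grip_width: 0.0857
```

```bash
python3 look.py w11
```

```text
15.2 [ 0.5227 -0.2661  0.3189] -80.581439484825 0.08569049821391271 [-0.19  0.8  -0.86]
```

View pics/w11.png

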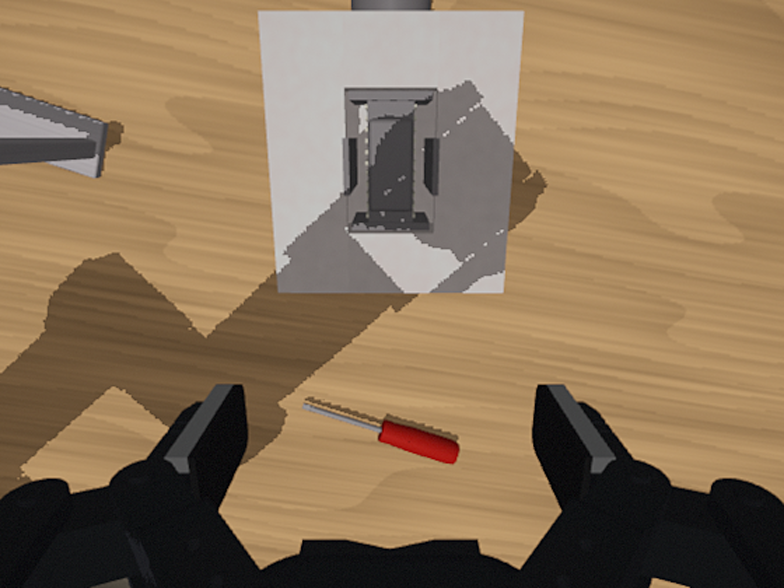

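```bash
python3 - <<'E'
import pickle;from h import *
s,p=pickle.load(open("w11.pkl","rb"));C=cam(p,s)
R=np.array(s["tool_rot"]);P=np.array(s["position"])
def g(L,z):
    w=onz(C,[((x+.5)/1.4-.5,(y+.5)/1.4-.5) for x,y in L],z);return (w).round(4).tolist(),((w-P)@R)[:,[0,2]].round(4).tolist(),w.mean(0).round(4)
print("open",g([(345,88),(437,88),(433,233),(350,233)],.085))
print("hous",g([(258,11),(523,11),(503,293),(278,293)],.085))
print("tabs outer",g([(343,139),(439,139),(438,195),(344,195)],.133))
cv2.imwrite("pics/w11c.png",cv2.resize(p["image"][50:180,230:330,::-1],None,fx=4.5,fy=4.5,interpolation=cv2.INTER_NEAREST))
E
```

```text
open ([[0.6263, -0.2174, 0.085], [0.6369, -0.2815, 0.085], [0.5349, -0.2983, 0.085], [0.5245, -0.2353, 0.085]], [[-0.0312, 0.1101], [0.0337, 0.1101], [0.0336, 0.0068], [-0.0302, 0.0068]], array([ 0.5807, -0.2581,  0.085 ]))
hous ([[0.6644, -0.1528, 0.085], [0.6938, -0.3296, 0.085], [0.4966, -0.3626, 0.085], [0.4672, -0.1853, 0.085]], [[-0.0887, 0.1583], [0.0905, 0.1583], [0.0908, -0.0416], [-0.0889, -0.0416]], array([ 0.5805, -0.2576,  0.085 ]))
tabs outer ([[0.5928, -0.2248, 0.133], [0.6028, -0.2849, 0.133], [0.5683, -0.291, 0.133], [0.5582, -0.2302, 0.133]], [[-0.0293, 0.0759], [0.0316, 0.0759], [0.032, 0.0409], [-0.0297, 0.0409]], array([ 0.5805, -0.2577,  0.133 ]))
```

View pics/w11c.png

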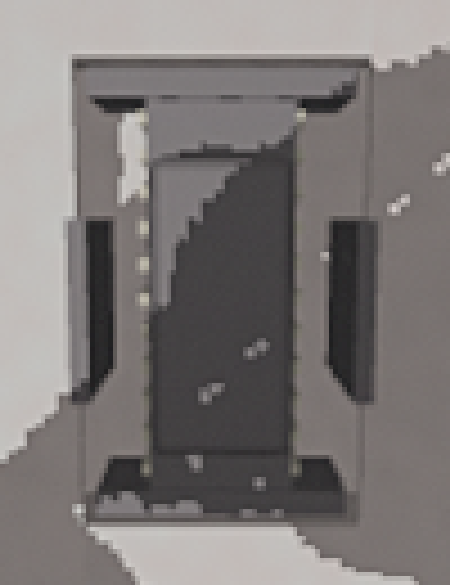

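>>> carry_out(
  plan=[
    [[0.001,0,0.0295],[0,0,0],0.0854],
    [[0,0.04,0.029],[0,0,0],0.0854],
    [[0,0.05,0],[0,0,0],0.0854],
    [[0,0.05,0],[0,0,0],0.0854],
    [[0,0.02,0],[0,0,0],0.0854],
    [[0,0,0],[0,0,0],0.0854],
    [[0,0,0],[0,0,0],0.0854],
  ],
  force=40,
)

```text
time_s: 16.12
position: [0.5815, -0.2578, 0.1601]
tool_rot: [[0.163, 0.002, 0.987], [-0.987, -0.002, 0.163], [0.002, -1.0, 0.002]]
ft_force: [-0.1, 0.7, 0.0]
grip_width: 0.0857
```

```bash
python3 look.py w12
```

```text
16.125 [ 0.5815 -0.2578  0.1601] -80.62727377718754 0.08570406252098349 [-0.06  0.66  0.01]
```

View pics/w12.png

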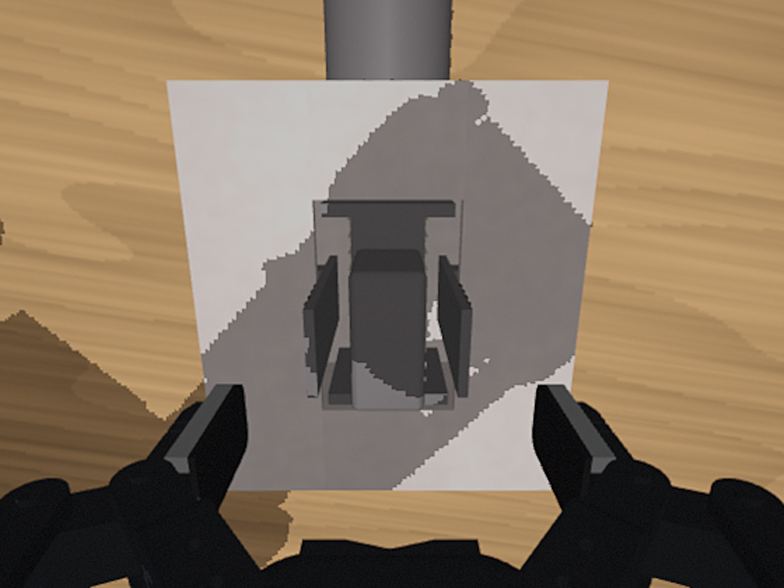

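>>> carry_out(
  plan=[
    [[-0.001,0.03,0],[0,0,0],0.0854],
    [[0,0.026,0],[0,0,0],0.0854],
    [[0,0.01,0],[0,0,0],0.0854],
    [[0,0,0],[0,0,0],0.0854],
    [[0,0,0],[0,0,0],0.0854],
  ],
)

```text
time_s: 16.8
position: [0.5813, -0.257, 0.0938]
tool_rot: [[0.162, 0.002, 0.987], [-0.987, -0.001, 0.162], [0.002, -1.0, 0.002]]
ft_force: [-0.5, -0.1, 0.1]
grip_width: 0.0855
```

```bash
python3 look.py w13
```

```text
16.8 [ 0.5813 -0.257   0.0938] -80.66189444645865 0.08548247340945704 [-0.5  -0.07  0.14]
```

View pics/w13.png

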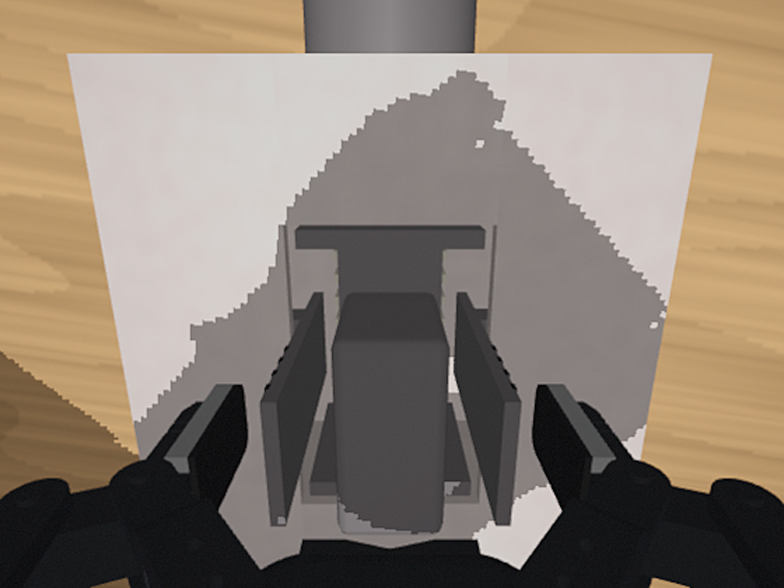

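Centred between the tabs. Close.

>>> carry_out(
  plan=[
    [[0,0,0],[0,0,0],0.06],
    [[0,0,0],[0,0,0],0.05],
    [[0,0,0],[0,0,0],0.04],
    [[0,0,0],[0,0,0],0.035],
    [[0,0,0],[0,0,0],0.03],
    [[0,0,0],[0,0,0],0.03],
  ],
  force=40,
)

```text
time_s: 17.6
position: [0.5812, -0.257, 0.0944]
tool_rot: [[0.162, 0.003, 0.987], [-0.987, -0.002, 0.162], [0.002, -1.0, 0.002]]
ft_force: [-1.4, -0.2, 11.3]
grip_width: 0.0399
```

```bash
python3 look.py w14
```

```text
17.6 [ 0.5812 -0.257   0.0944] -80.66516886884598 0.039911447684397715 [-1.43 -0.21 11.29]
```

View pics/w14.png

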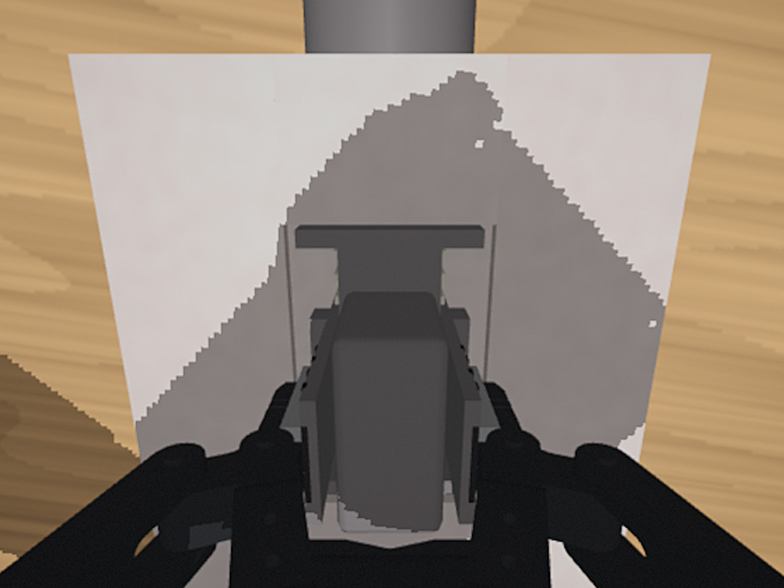

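>>> carry_out(
  plan=[
    [[0,-0.004,0],[0,0,0],0.03],
    [[0,-0.006,0],[0,0,0],0.03],
    [[0,-0.005,0],[0,0,0],0.03],
    [[0,0,0],[0,0,0],0.03],
  ],
)

```text
time_s: 18.15
position: [0.5808, -0.2567, 0.1076]
tool_rot: [[0.162, 0.0, 0.987], [-0.987, -0.0, 0.162], [0.0, -1.0, 0.0]]
ft_force: [-0.3, 0.3, -2.1]
grip_width: 0.0391
```

```bash
python3 look.py w15
```

```text
18.15 [ 0.5808 -0.2567  0.1076] -80.66461663881975 0.039108431195983014 [-0.3   0.34 -2.11]
```

View pics/w15.png

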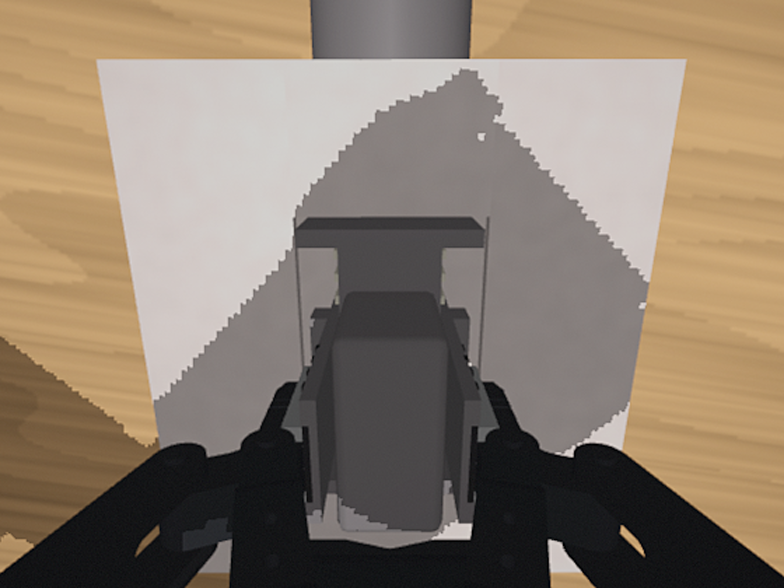

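>>> carry_out(
  plan=[
    [[0,-0.012,0],[0,0,0],0.03],
    [[0,-0.015,0],[0,0,0],0.03],
    [[0,-0.015,0],[0,0,0],0.03],
    [[0,-0.015,0],[0,0,0],0.03],
    [[0,-0.015,0],[0,0,0],0.03],
    [[0,-0.015,0],[0,0,0],0.03],
    [[0,-0.008,0],[0,0,0],0.03],
    [[0,0,0],[0,0,0],0.03],
  ],
)

```text
time_s: 19.2
position: [0.5808, -0.2566, 0.2028]
tool_rot: [[0.162, 0.001, 0.987], [-0.987, -0.0, 0.162], [0.001, -1.0, 0.001]]
ft_force: [-0.2, 1.3, -3.0]
grip_width: 0.0393
```

>>> carry_out(
  plan=[
    [[0,0,0],[0,0,0],0.03],
    [[0,0,0],[0,0,0],0.03],
    [[0,0,0],[0,0,0],0.03],
    [[0,0,0],[0,0,0],0.03],
  ],
)

```text
time_s: 19.7
position: [0.5807, -0.2566, 0.2022]
tool_rot: [[0.162, -0.0, 0.987], [-0.987, 0.0, 0.162], [-0.0, -1.0, -0.0]]
ft_force: [0.5, -0.4, -3.3]
grip_width: 0.0393
```

```bash
python3 look.py w16; python3 - <<'E'
from h import *
for n,b,f in (("scene",(120,390,110,400),2.0),("top",(90,280,120,470),2.2)):
    p=env.get_image(n);np.savez(n+"6.npz",**p)
    c=p["image"][b[0]:b[1],b[2]:b[3],::-1];cv2.imwrite(f"pics/{n}6.png",cv2.resize(c,None,fx=f,fy=f,interpolation=cv2.INTER_CUBIC))
E
```

```text
19.7 [ 0.5807 -0.2566  0.2022] -80.66571642486109 0.039251544507649574 [ 0.53 -0.44 -3.31]
```

View pics/w16.png

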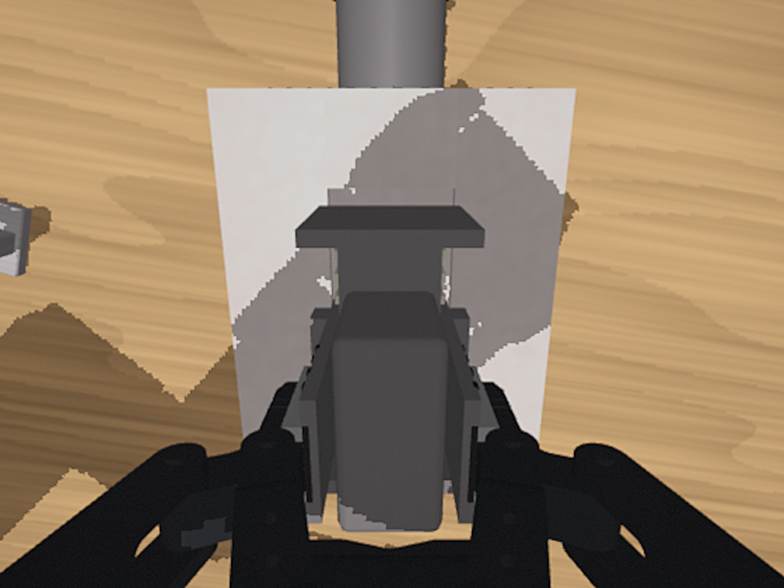

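View pics/scene6.png

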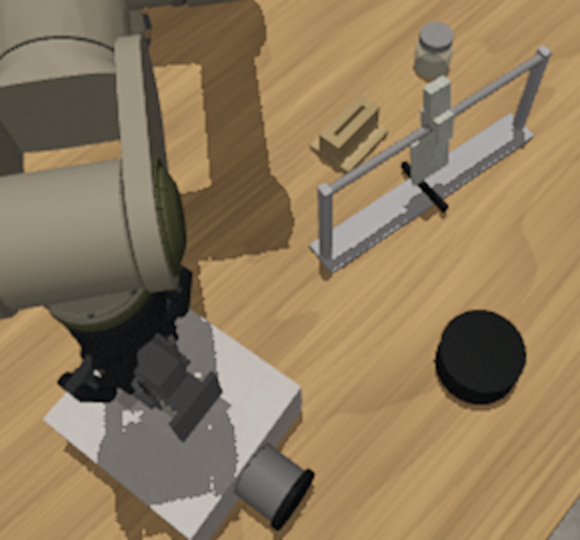

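View pics/top6.png

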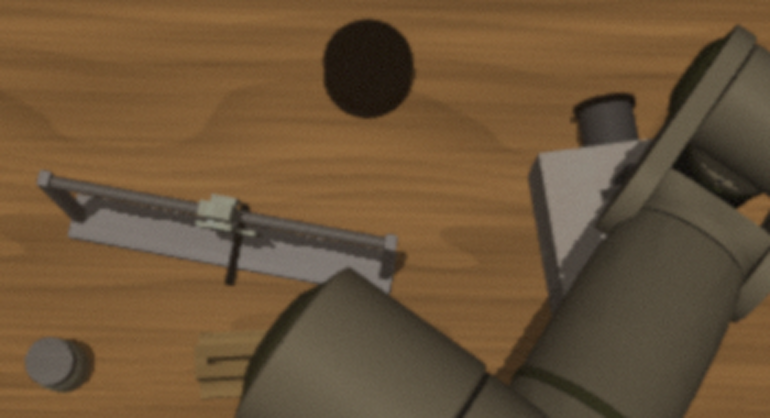

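```bash
python3 - <<'E'
from h import *
s=env.observe();print(s["time_s"],s["grip_width"],np.abs(s["qvel"]).max(),np.round(s["ft_force"],1))
print(env.close_job())
E
```

```text
19.85 0.03922428834738008 0.09934554633597352 [ 0.2 -0.4 -1.7]
the job is handed in; nothing more can be done
None
```

I finished the whole job and handed it in at 19.85 s. It reports no verdict, so what follows rests on my own checks.

**Tag:** I lifted it out of the stand and hooked it over the rail about 8 cm to the +y (roomier) side of the mark. I slid it along the rail still hooked, then let go. The wrist view afterwards put it about 1 mm from the mark. It hangs on the rail alone, leaning about 13°, which is within the 15° it is allowed.

**Cassette:** I pinched both catches at 40 N and lifted it straight up about 108 mm, which leaves its underside about 4.8 cm above the housing by arm travel. The last images show it level with no slip in the fingers. It was being held still.

**Checks that disagreed or were indirect:**
- **Mark position:** different views disagreed by 2–3 mm. I used the one that best matched the close wrist image.
- **Finger gap:** it reads 39 mm, where about 44 mm was expected with the catches fully in. I took this as both catches fully in, but their travel was not measured directly.
- **Brief pushes of 7–11 N:** these showed while I gripped the tag, set it on the rail, and pinched the catches. They were well under the limits.

The spool, jar and screwdriver were not touched. The screwdriver was out of view in the last pictures.

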